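# Load the circuit-board test fixture

### The job

Load every circuit board into the test fixture - those of the pile, any left on the black rubber pad and any only laid loosely in a nest: one board to a nest, pressed down until it lies level on the seat. Move the empty pink carrier plate from under the pile to the black pad and lay it flat in the middle. When all that is done, press the red start button fully down and let it go; leave the tape roll, the pliers and the small carton where they are.

Things in the scene. Friction and masses are not known exactly. Their poses are not given: they have to be found in the camera images.
- carrier: pink carrier plate under the pile of boards, 108 x 100 x 4 mm, with a black block grip in the middle, 20 mm wide along its x axis, 50 mm along y, and a 12 mm square pink post at each corner (x +-46, y +-42), all 16 mm tall (tops 20 mm above the underside); the lowest board lies on these. Origin: centre of the underside, z up
- board0: green circuit board, 104 mm (its x axis) x 96 mm (y axis), 3 mm thick; in the middle a metal jack block, 18 mm wide along x, 62 mm long along y, 14 mm tall (top 17 mm above the underside), and four brass standoffs as tall, 7 mm across, at x +-47, y +-43 mm; the next board lies on these. Origin: centre of the underside, z up. Three or four of the five boards are present
- board1: green circuit board, 104 mm (its x axis) x 96 mm (y axis), 3 mm thick; in the middle a metal jack block, 18 mm wide along x, 62 mm long along y, 14 mm tall (top 17 mm above the underside), and four brass standoffs as tall, 7 mm across, at x +-47, y +-43 mm; the next board lies on these. Origin: centre of the underside, z up. Three or four of the five boards are present
- board2: green circuit board, 104 mm (its x axis) x 96 mm (y axis), 3 mm thick; in the middle a metal jack block, 18 mm wide along x, 62 mm long along y, 14 mm tall (top 17 mm above the underside), and four brass standoffs as tall, 7 mm across, at x +-47, y +-43 mm; the next board lies on these. Origin: centre of the underside, z up. Three or four of the five boards are present
- board3: green circuit board, 104 mm (its x axis) x 96 mm (y axis), 3 mm thick; in the middle a metal jack block, 18 mm wide along x, 62 mm long along y, 14 mm tall (top 17 mm above the underside), and four brass standoffs as tall, 7 mm across, at x +-47, y +-43 mm; the next board lies on these. Origin: centre of the underside, z up. Three or four of the five boards are present
- board4: green circuit board, 104 mm (its x axis) x 96 mm (y axis), 3 mm thick; in the middle a metal jack block, 18 mm wide along x, 62 mm long along y, 14 mm tall (top 17 mm above the underside), and four brass standoffs as tall, 7 mm across, at x +-47, y +-43 mm; the next board lies on these. Origin: centre of the underside, z up. Three or four of the five boards are present
- fixture: grey fixed test fixture, 270 x 252 mm plate, 20 mm tall, 2 x 2 nests at 126 mm (x) by 120 mm (y) pitch; origin: centre of the underside. Two brass contact strips per nest, at x +-38 mm from its centre, stand 4 to 7 mm above the seat, often unevenly, and carry a board merely laid in. Each slides down under about 4 N and stays down: pushing 8 to 15 N on the jack block seats the board
- nest0 (a point): centre of a nest's seat on the fixture, 20 mm above the table. A board lies in it with its x axis along the nest's x axis, either way round, with 2.5 mm play per side between black guides that rise 17 mm above the seat (their upper 7 mm slope outwards as a lead-in); brass contact strips at x +-38 mm
- nest1 (a point): centre of a nest's seat on the fixture, 20 mm above the table. A board lies in it with its x axis along the nest's x axis, either way round, with 2.5 mm play per side between black guides that rise 17 mm above the seat (their upper 7 mm slope outwards as a lead-in); brass contact strips at x +-38 mm
- nest2 (a point): centre of a nest's seat on the fixture, 20 mm above the table. A board lies in it with its x axis along the nest's x axis, either way round, with 2.5 mm play per side between black guides that rise 17 mm above the seat (their upper 7 mm slope outwards as a lead-in); brass contact strips at x +-38 mm
- nest3 (a point): centre of a nest's seat on the fixture, 20 mm above the table. A board lies in it with its x axis along the nest's x axis, either way round, with 2.5 mm play per side between black guides that rise 17 mm above the seat (their upper 7 mm slope outwards as a lead-in); brass contact strips at x +-38 mm
- pad (a point): centre of the black rubber pad, 118 x 112 mm, top 6 mm above the table, on one end of the grey fixed tray (270 x 135 mm); axes as the tray's. A single board may lie there at first
- bay (a point): centre of the blue bay, 118 x 112 mm, 6 mm above the table, on the other end of the same tray, where the pile of boards stands
- start (a joint): travel of the red start button, 0 up to 0.006 m fully down; it springs back; about 5 N
- start_top (a point): middle of the top of the red start button, 28 mm across, on a small grey fixed control box (75 x 56 x 35 mm)
- tape: bystander: brown roll of tape, 110 mm across, 45 mm tall; origin: centre of the underside
- pliers: bystander: black-handled pliers, 160 mm long, 12 mm tall; origin: near the pivot, at the underside
- carton: bystander: small white carton, 60 x 34 x 24 mm; origin: centre of the underside
There are look-alikes about, which are no part of the job. What is meant by the part that bears start is not purple, and is the smaller of those in its own colour. Leave any blue look-alike of the carrier alone.

How it is judged (in metres and radians):
On the way, in this order (a step that is already met when the one before it is completed fails the run):
1. every board lies level on the seat of a nest and the empty carrier lies flat on the black pad (((horizontal distance between board0 and nest0 below 0.006 m and z of board0 in the frame of nest0 between -0.003 and 0.002 m and angle between board0's own z axis and vertical below 0.03 rad) or (horizontal distance between board0 and nest1 below 0.006 m and z of board0 in the frame of nest1 between -0.003 and 0.002 m and angle between board0's own z axis and vertical below 0.03 rad) or (horizontal distance between board0 and nest2 below 0.006 m and z of board0 in the frame of nest2 between -0.003 and 0.002 m and angle between board0's own z axis and vertical below 0.03 rad) or (horizontal distance between board0 and nest3 below 0.006 m and z of board0 in the frame of nest3 between -0.003 and 0.002 m and angle between board0's own z axis and vertical below 0.03 rad)) and ((horizontal distance between board1 and nest0 below 0.006 m and z of board1 in the frame of nest0 between -0.003 and 0.002 m and angle between board1's own z axis and vertical below 0.03 rad) or (horizontal distance between board1 and nest1 below 0.006 m and z of board1 in the frame of nest1 between -0.003 and 0.002 m and angle between board1's own z axis and vertical below 0.03 rad) or (horizontal distance between board1 and nest2 below 0.006 m and z of board1 in the frame of nest2 between -0.003 and 0.002 m and angle between board1's own z axis and vertical below 0.03 rad) or (horizontal distance between board1 and nest3 below 0.006 m and z of board1 in the frame of nest3 between -0.003 and 0.002 m and angle between board1's own z axis and vertical below 0.03 rad)) and ((horizontal distance between board2 and nest0 below 0.006 m and z of board2 in the frame of nest0 between -0.003 and 0.002 m and angle between board2's own z axis and vertical below 0.03 rad) or (horizontal distance between board2 and nest1 below 0.006 m and z of board2 in the frame of nest1 between -0.003 and 0.002 m and angle between board2's own z axis and vertical below 0.03 rad) or (horizontal distance between board2 and nest2 below 0.006 m and z of board2 in the frame of nest2 between -0.003 and 0.002 m and angle between board2's own z axis and vertical below 0.03 rad) or (horizontal distance between board2 and nest3 below 0.006 m and z of board2 in the frame of nest3 between -0.003 and 0.002 m and angle between board2's own z axis and vertical below 0.03 rad)) and ((horizontal distance between board3 and nest0 below 0.006 m and z of board3 in the frame of nest0 between -0.003 and 0.002 m and angle between board3's own z axis and vertical below 0.03 rad) or (horizontal distance between board3 and nest1 below 0.006 m and z of board3 in the frame of nest1 between -0.003 and 0.002 m and angle between board3's own z axis and vertical below 0.03 rad) or (horizontal distance between board3 and nest2 below 0.006 m and z of board3 in the frame of nest2 between -0.003 and 0.002 m and angle between board3's own z axis and vertical below 0.03 rad) or (horizontal distance between board3 and nest3 below 0.006 m and z of board3 in the frame of nest3 between -0.003 and 0.002 m and angle between board3's own z axis and vertical below 0.03 rad)) and ((horizontal distance between board4 and nest0 below 0.006 m and z of board4 in the frame of nest0 between -0.003 and 0.002 m and angle between board4's own z axis and vertical below 0.03 rad) or (horizontal distance between board4 and nest1 below 0.006 m and z of board4 in the frame of nest1 between -0.003 and 0.002 m and angle between board4's own z axis and vertical below 0.03 rad) or (horizontal distance between board4 and nest2 below 0.006 m and z of board4 in the frame of nest2 between -0.003 and 0.002 m and angle between board4's own z axis and vertical below 0.03 rad) or (horizontal distance between board4 and nest3 below 0.006 m and z of board4 in the frame of nest3 between -0.003 and 0.002 m and angle between board4's own z axis and vertical below 0.03 rad)) and horizontal distance between carrier and pad below 0.025 m and z of carrier in the frame of pad below 0.004 m and angle between carrier's own z axis and vertical below 0.06 rad and contact force between the fingers and anything else below 0.1 N), for 0.2 s.
2. the start button is pressed down while the boards are seated and the carrier is on the pad (value of joint start above 0.0045 m and ((horizontal distance between board0 and nest0 below 0.006 m and z of board0 in the frame of nest0 between -0.003 and 0.002 m and angle between board0's own z axis and vertical below 0.03 rad) or (horizontal distance between board0 and nest1 below 0.006 m and z of board0 in the frame of nest1 between -0.003 and 0.002 m and angle between board0's own z axis and vertical below 0.03 rad) or (horizontal distance between board0 and nest2 below 0.006 m and z of board0 in the frame of nest2 between -0.003 and 0.002 m and angle between board0's own z axis and vertical below 0.03 rad) or (horizontal distance between board0 and nest3 below 0.006 m and z of board0 in the frame of nest3 between -0.003 and 0.002 m and angle between board0's own z axis and vertical below 0.03 rad)) and ((horizontal distance between board1 and nest0 below 0.006 m and z of board1 in the frame of nest0 between -0.003 and 0.002 m and angle between board1's own z axis and vertical below 0.03 rad) or (horizontal distance between board1 and nest1 below 0.006 m and z of board1 in the frame of nest1 between -0.003 and 0.002 m and angle between board1's own z axis and vertical below 0.03 rad) or (horizontal distance between board1 and nest2 below 0.006 m and z of board1 in the frame of nest2 between -0.003 and 0.002 m and angle between board1's own z axis and vertical below 0.03 rad) or (horizontal distance between board1 and nest3 below 0.006 m and z of board1 in the frame of nest3 between -0.003 and 0.002 m and angle between board1's own z axis and vertical below 0.03 rad)) and ((horizontal distance between board2 and nest0 below 0.006 m and z of board2 in the frame of nest0 between -0.003 and 0.002 m and angle between board2's own z axis and vertical below 0.03 rad) or (horizontal distance between board2 and nest1 below 0.006 m and z of board2 in the frame of nest1 between -0.003 and 0.002 m and angle between board2's own z axis and vertical below 0.03 rad) or (horizontal distance between board2 and nest2 below 0.006 m and z of board2 in the frame of nest2 between -0.003 and 0.002 m and angle between board2's own z axis and vertical below 0.03 rad) or (horizontal distance between board2 and nest3 below 0.006 m and z of board2 in the frame of nest3 between -0.003 and 0.002 m and angle between board2's own z axis and vertical below 0.03 rad)) and ((horizontal distance between board3 and nest0 below 0.006 m and z of board3 in the frame of nest0 between -0.003 and 0.002 m and angle between board3's own z axis and vertical below 0.03 rad) or (horizontal distance between board3 and nest1 below 0.006 m and z of board3 in the frame of nest1 between -0.003 and 0.002 m and angle between board3's own z axis and vertical below 0.03 rad) or (horizontal distance between board3 and nest2 below 0.006 m and z of board3 in the frame of nest2 between -0.003 and 0.002 m and angle between board3's own z axis and vertical below 0.03 rad) or (horizontal distance between board3 and nest3 below 0.006 m and z of board3 in the frame of nest3 between -0.003 and 0.002 m and angle between board3's own z axis and vertical below 0.03 rad)) and ((horizontal distance between board4 and nest0 below 0.006 m and z of board4 in the frame of nest0 between -0.003 and 0.002 m and angle between board4's own z axis and vertical below 0.03 rad) or (horizontal distance between board4 and nest1 below 0.006 m and z of board4 in the frame of nest1 between -0.003 and 0.002 m and angle between board4's own z axis and vertical below 0.03 rad) or (horizontal distance between board4 and nest2 below 0.006 m and z of board4 in the frame of nest2 between -0.003 and 0.002 m and angle between board4's own z axis and vertical below 0.03 rad) or (horizontal distance between board4 and nest3 below 0.006 m and z of board4 in the frame of nest3 between -0.003 and 0.002 m and angle between board4's own z axis and vertical below 0.03 rad)) and horizontal distance between carrier and pad below 0.025 m and z of carrier in the frame of pad below 0.004 m and angle between carrier's own z axis and vertical below 0.06 rad), for 0.05 s.
At the end, for the whole second after the job is handed in: Every board present lies in a nest within 6 mm of its centre, its underside within 2 mm of the seat and level within 0.03 rad; the carrier lies flat on the black pad, its centre within 25 mm of the pad's centre; the start button is up again; all at rest (((horizontal distance between board0 and nest0 below 0.006 m and z of board0 in the frame of nest0 between -0.003 and 0.002 m and angle between board0's own z axis and vertical below 0.03 rad) or (horizontal distance between board0 and nest1 below 0.006 m and z of board0 in the frame of nest1 between -0.003 and 0.002 m and angle between board0's own z axis and vertical below 0.03 rad) or (horizontal distance between board0 and nest2 below 0.006 m and z of board0 in the frame of nest2 between -0.003 and 0.002 m and angle between board0's own z axis and vertical below 0.03 rad) or (horizontal distance between board0 and nest3 below 0.006 m and z of board0 in the frame of nest3 between -0.003 and 0.002 m and angle between board0's own z axis and vertical below 0.03 rad)) and ((horizontal distance between board1 and nest0 below 0.006 m and z of board1 in the frame of nest0 between -0.003 and 0.002 m and angle between board1's own z axis and vertical below 0.03 rad) or (horizontal distance between board1 and nest1 below 0.006 m and z of board1 in the frame of nest1 between -0.003 and 0.002 m and angle between board1's own z axis and vertical below 0.03 rad) or (horizontal distance between board1 and nest2 below 0.006 m and z of board1 in the frame of nest2 between -0.003 and 0.002 m and angle between board1's own z axis and vertical below 0.03 rad) or (horizontal distance between board1 and nest3 below 0.006 m and z of board1 in the frame of nest3 between -0.003 and 0.002 m and angle between board1's own z axis and vertical below 0.03 rad)) and ((horizontal distance between board2 and nest0 below 0.006 m and z of board2 in the frame of nest0 between -0.003 and 0.002 m and angle between board2's own z axis and vertical below 0.03 rad) or (horizontal distance between board2 and nest1 below 0.006 m and z of board2 in the frame of nest1 between -0.003 and 0.002 m and angle between board2's own z axis and vertical below 0.03 rad) or (horizontal distance between board2 and nest2 below 0.006 m and z of board2 in the frame of nest2 between -0.003 and 0.002 m and angle between board2's own z axis and vertical below 0.03 rad) or (horizontal distance between board2 and nest3 below 0.006 m and z of board2 in the frame of nest3 between -0.003 and 0.002 m and angle between board2's own z axis and vertical below 0.03 rad)) and ((horizontal distance between board3 and nest0 below 0.006 m and z of board3 in the frame of nest0 between -0.003 and 0.002 m and angle between board3's own z axis and vertical below 0.03 rad) or (horizontal distance between board3 and nest1 below 0.006 m and z of board3 in the frame of nest1 between -0.003 and 0.002 m and angle between board3's own z axis and vertical below 0.03 rad) or (horizontal distance between board3 and nest2 below 0.006 m and z of board3 in the frame of nest2 between -0.003 and 0.002 m and angle between board3's own z axis and vertical below 0.03 rad) or (horizontal distance between board3 and nest3 below 0.006 m and z of board3 in the frame of nest3 between -0.003 and 0.002 m and angle between board3's own z axis and vertical below 0.03 rad)) and ((horizontal distance between board4 and nest0 below 0.006 m and z of board4 in the frame of nest0 between -0.003 and 0.002 m and angle between board4's own z axis and vertical below 0.03 rad) or (horizontal distance between board4 and nest1 below 0.006 m and z of board4 in the frame of nest1 between -0.003 and 0.002 m and angle between board4's own z axis and vertical below 0.03 rad) or (horizontal distance between board4 and nest2 below 0.006 m and z of board4 in the frame of nest2 between -0.003 and 0.002 m and angle between board4's own z axis and vertical below 0.03 rad) or (horizontal distance between board4 and nest3 below 0.006 m and z of board4 in the frame of nest3 between -0.003 and 0.002 m and angle between board4's own z axis and vertical below 0.03 rad)) and horizontal distance between carrier and pad below 0.025 m and z of carrier in the frame of pad below 0.004 m and angle between carrier's own z axis and vertical below 0.06 rad and linear speed of each of board0, board1, board2, board3, board4, carrier below 0.02 m/s and value of joint start below 0.002 m); the robot touches nothing.
It fails at once if the parcel-tape roll is pushed more than 30 mm from its place (distance of tape from where it was at the start of the episode above 0.03 m).
It fails at once if the pliers is pushed more than 30 mm from its place (distance of pliers from where it was at the start of the episode above 0.03 m).
It fails at once if the small carton is pushed more than 30 mm from its place (distance of carton from where it was at the start of the episode above 0.03 m).
Of board2, board3, board4 only 1 to 2 are there at a start; the rules pass over those that are not, and their reading is None.
At some moment in a run one of carrier, board3, board4 may be knocked a few centimetres aside while the robot is not near it.
Once in a run the grip may slacken for a moment while it holds something.
It also fails if it takes over 210 s, if anything falls off the work surface, if the arm or the gripper's body presses on something with over 40 N, if the wrist force passes 120 N, or if a joint passes its speed limit or range.

### The arm

A 6-joint arm with a two-finger parallel gripper is mounted at the origin on the work surface. World frame = base frame: x ahead of the robot, y to its left, z up, the work surface at z = 0. Lengths are in mm, angles in degrees, forces in N, time in s.
With the tool pointing down it reaches from about 300 to 950 mm from the base axis. Payload 3.1 kg.
Tool frame: the origin (TCP) lies on the mounting face of the last link; the fingertips stand 173 mm ahead of it and the grasp point (between the pads) lies 155 mm ahead of it (bot.hold_point_z is the distance from the TCP to the grasp point, in mm); z points along the fingers, y is the line along which they close (so a half turn about z gives the same grasp; the last joint's range is limited). The gripper opens to 85 mm and grips with 20 to 120 N. Pads are 22 mm wide; open, the fingers measure 114 mm over their backs; the gripper's body (76 mm by 85 mm) begins 54 mm behind the grasp point. The pads swing forward as they close: fully open they stand 13 mm farther back than shut.
Start: joints at [-72.863, 17.653, 93.61, -0, 68.738, -3.994], TCP at [225.285, -582.993, 404.672] pointing down, gripper open.
Joint ranges: [-175.34, 175.34], [-45.06, 112.39], [2.9, 150.54], [-68.45, 248.45], [3.09, 151.38], [-168.51, 168.51]. Speed limits (degrees/s): [159.86, 159.86, 180, 180, 180, 180].

### API

Orientations are given as [roll, pitch, yaw] about the fixed x, y, z axes, in that order (R = Rz(yaw) Ry(pitch) Rx(roll)).
In Python, from cell import readout, vision, workorder, bot gives the robot as it stands.
- The arm moves only by the tool arm_command, never from a script. Its argument "steps" is a list of rows, each an object of numbers: "dx", "dy", "dz": the shift along the tool's x, y, z as a fraction of full scale; "yaw": the turn about the tool's z as a fraction of full scale; "jaw": the opening, from -1 (shut) to 1 (fully open). In form: [{"dx": .., "dy": .., "dz": .., "yaw": .., "jaw": ..}, ...]. A call has 1 to 5 rows; each row is the pose to reach, as a shift and turn from the pose commanded when the call began, along the tool's axes at that moment; what a row does not reach only later rows make up. Full scale, the value 1, is 0.3 m for a shift and pi/4 rad for a turn. A row lasts 1/10 s, in which the tool goes at most 50 mm and 8.59 degrees, less where a joint would pass 70% of its speed; a pose out of reach is approached as far as the arm can. A call with a number of a shift or a turn outside -1 to 1 is refused whole. A call with a gripper value outside its range is refused whole. The fingers move at their own pace and stop on an object; the grip force is fixed at half the most. Time passes only in rows, so rows that repeat a pose let the fingers close. It gives the time, the measured TCP pose, the force, the opening and the grip force at its end, in the units of the state.
- readout.observe(): the state, without advancing time (a new reading comes with each control period).
- vision.capture(name): name is "side" or "top" or "wrist"; returns a dict with "pixels" (420x560x3 uint8, red, green, blue), "z_map" (420x560 float32, mm along the optical axis (not along the pixel's ray), 0 where there is no reading), "K" (3x3 intrinsics, pixels), "dist" ([k1, k2, p1, p2, k3] as OpenCV has them; the pictures are not rectified), "eye" and "attitude" of the camera in the world. Camera axes: x right, y down, z forward; pixel columns grow to the right and rows downward; lengths in mm; the calibration is good to about 2 mm. A picture is of the moment at which its call begins.
- workorder.close_job(): hands the job in; it is judged then, once.
The state is a dict: "t": time; "joint_pos": joint angles; "joint_velocities": joint speeds; "joint_torque": joint torques, N m; "ee_pos": TCP position; "ee_rot": TCP orientation; "force": force on the tool from outside, world axes, zero at the start; "wrist_torque": the same for the moment, N m; "opening": opening from 0.0 (shut) to 1.0 (fully open); "grasp_force": force on a finger pad.
Only numpy, scipy, OpenCV 4.12 (cv2) and the standard library are available. Lean on these libraries where they do the work, as an engineer would, in place of code of your own. Each camera call takes 0.05 s, during which the arm holds its last target. There are 200 camera calls.

## Working session

There is one attempt and no reset: what is moved stays moved. The work goes in short steps, Python scripts to look and compute and a tool call to move; the robot and the scene stay as the last step left them, time stands still between calls to the robot, and variables do not carry over. Pictures are saved under pics/ and viewed, at most 14 in all, crops included, and the job is handed in when it is done.

Besides the shell and the picture viewer there is one more tool, called as name(argument=value, ...) on one line, values as JSON. arm_command: Moves the arm, as the interface text tells. Its arguments: {"type":"object","properties":{"steps":{"type":"array"}},"required":["steps"]}

```bash
ls; mkdir -p pics
cat > h.py <<'E'
import numpy as np, cv2, pickle
from cell import readout, vision, workorder, bot
from scipy.spatial.transform import Rotation as R
def att(c):
    a=np.array(c["attitude"],float)
    return a if a.shape==(3,3) else R.from_euler('xyz',a,degrees=True).as_matrix()
def world(c,uv=None):
    """points from z_map; uv Nx2 or the whole image"""
    z=c["z_map"]; K=np.array(c["K"],float); d=np.array(c["dist"],float)
    if uv is None:
        v,u=np.mgrid[:z.shape[0],:z.shape[1]]; uv=np.stack([u.ravel(),v.ravel()],1)
    uv=np.asarray(uv,float)
    n=cv2.undistortPoints(uv.reshape(-1,1,2),K,d).reshape(-1,2)
    zz=z[uv[:,1].astype(int),uv[:,0].astype(int)]
    p=np.c_[n*zz[:,None],zz]
    return p@att(c).T+np.array(c["eye"])
def plane(c,uv,h):
    K=np.array(c["K"],float); d=np.array(c["dist"],float)
    n=cv2.undistortPoints(np.asarray(uv,float).reshape(-1,1,2),K,d).reshape(-1,2)
    r=np.c_[n,np.ones(len(n))]@att(c).T; e=np.array(c["eye"])
    return e+r*((h-e[2])/r[:,2])[:,None]
def save(c,f): cv2.imwrite(f,c["pixels"][:,:,::-1])
E
python3 - <<'E'
from h import *
for n in("top","side"):
    c=vision.capture(n); save(c,f"pics/{n}0.png"); pickle.dump(c,open(n+"0.pkl","wb")); print(n,c["eye"],c["attitude"],c["K"])
print(readout.observe())
E
```

```text
pics
top [ 500.10467886   60.49899276 1134.93439155] [-174.59633394    1.31484343  -91.13668192] [[506.34965241   0.         279.63857212]
 [  0.         506.34965241 212.24027641]
 [  0.           0.           1.        ]]
side [364.31243101 782.61542381 515.02589797] [-120.64486087    1.07761162 -164.02747007] [[381.56723478   0.         286.68649451]
 [  0.         381.56723478 210.63906246]
 [  0.           0.           1.        ]]
{'t': 0.1, 'joint_pos': array([-7.28644383e+01,  1.77012410e+01,  9.36816578e+01, -1.74630046e-03,
        6.87393184e+01, -3.99457651e+00]), 'joint_velocities': array([ 0.01941175, -0.12419283, -0.17205115,  0.01397951, -0.06296266,
       -0.00867534]), 'joint_torque': array([-1.22928386e-04, -4.16405904e+01, -2.77644092e+01, -5.11577468e-05,
        4.00795674e-03, -8.07730544e-06]), 'ee_pos': array([ 225.15127812, -582.62544655,  403.54752214]), 'ee_rot': array([-1.79877966e+02, -6.89175102e-03,  2.11307659e+01]), 'force': array([ 0.21006773,  0.0401094 , -0.29150159]), 'wrist_torque': array([-0.00633171,  0.03201693, -0.01175067]), 'grasp_force': 0.0, 'opening': 0.9988797506076091}
```

View pics/top0.png

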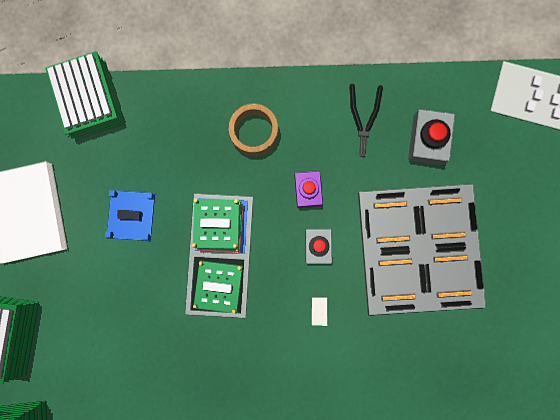

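View pics/side0.png

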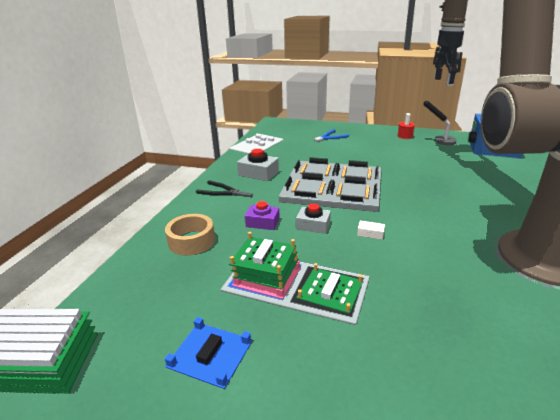

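The top view shows the pile on the blue bay at (217,223), with one board on the black pad at (218,287). The fixture is at (421,249) with four empty nests. 

Look-alikes:
- **Buttons:** purple box (309,188), large grey box (435,133) and small grey box (318,246). I choose the small grey one.
- **Carriers:** the blue one at (130,215) is a decoy. The pink one is under the pile.
- **Boards:** the white-striped green stacks at the left edge are decoys.

```bash
cat > m.py <<'E'
from h import *
def rect(c,mask,h,name):
    cs,_=cv2.findContours(mask.astype(np.uint8),cv2.RETR_EXTERNAL,cv2.CHAIN_APPROX_NONE)
    k=max(cs,key=cv2.contourArea); p=plane(c,k.reshape(-1,2),h)[:,:2].astype(np.float32)
    (x,y),(a,b),t=cv2.minAreaRect(p); print(name,"ctr",round(x,1),round(y,1),"size",round(a,1),round(b,1),"ang",round(t,2)); return x,y,a,b,t
E
python3 - <<'E'
from m import *
c=pickle.load(open("top0.pkl","rb")); im=c["pixels"]; W=world(c).reshape(420,560,3)
hsv=cv2.cvtColor(im,cv2.COLOR_RGB2HSV)
def box(u0,v0,u1,v1):
    m=np.zeros((420,560),bool); m[v0:v1,u0:u1]=1; return m
for n,u,v in[("pile",215,223),("pad",217,287),("fix",372,300),("seat",400,220),("btn",318,246),("bigbtn",435,133),("table",290,150),("tray",190,260),("tape",253,107),("carton",319,311)]:
    print(n,im[v,u],W[v-1:v+2,u-1:u+2].reshape(-1,3).mean(0).round(1))
white=(hsv[...,1]<45)&(hsv[...,2]>215)
for n,b in(("pilejack",box(195,216,245,231)),("padjack",box(198,280,238,295))):
    h=np.median(W[...,2][white&b]); rect(c,white&b,h,n+f" h={h:.1f}")
zz=W[...,2]
rect(c,box(355,180,490,318)&(zz>14),20,"fixture")
rect(c,box(355,180,490,318)&(zz>14)&(zz<26)&(hsv[...,1]<60),20,"fixtureplate")
rect(c,box(180,185,260,325)&(zz>2.5),6,"tray")
rect(c,box(300,225,340,268)&(zz>20),35,"box")
red=(hsv[...,1]>150)&((hsv[...,0]<8)|(hsv[...,0]>172))
hb=np.median(zz[box(308,235,330,258)&red]);rect(c,box(308,235,330,258)&red,hb,f"red h={hb:.1f}")
gold=(hsv[...,0]>10)&(hsv[...,0]<25)&(hsv[...,1]>100)&(hsv[...,2]>150)&box(362,188,482,310)
n,l,s,ct=cv2.connectedComponentsWithStats(gold.astype(np.uint8))
for i in range(1,n):
    if s[i,4]>40: print("strip",ct[i].round(),plane(c,ct[i:i+1],25.5).round(1),s[i,4], "h",np.median(zz[l==i]).round(1))
for n,b in(("pile",box(188,193,248,256)),("pad",box(190,258,246,318))):
    g=(hsv[...,1]>100)&(hsv[...,0]>10)&(hsv[...,0]<30)&(hsv[...,2]>120)&b
    k,l,s,ct=cv2.connectedComponentsWithStats(g.astype(np.uint8))
    hh=np.median(zz[b&white]); print(n,[(plane(c,ct[i:i+1],hh)[0].round(1).tolist(),int(s[i,4])) for i in range(1,k) if s[i,4]>3])
big=cv2.resize(np.hstack([im[190:320,180:340]]),None,fx=4.8,fy=4.5,interpolation=cv2.INTER_CUBIC)
cv2.imwrite("pics/crop1.png",big[:,:,::-1])
E
```

```text
pile [245 243 245] [580.8 218.8  78.6]
pad [243 242 244] [445.  223.9  22.9]
fix [166 170 168] [ 410.7 -112.4   19.9]
seat [169 170 169] [ 583.1 -179.9   20.8]
btn [237  73  64] [528.8   3.2  56.8]
bigbtn [234  57  50] [ 761.1 -248.4   79.4]
table [ 60 117  83] [ 7.5e+02  5.8e+01 -7.0e-01]
tray [172 178 175] [504.9 286.1   6.8]
tape [204 153  95] [837.7 137.5  47.3]
carton [245 241 233] [389.5   3.1  23.6]
pilejack h=77.6 ctr 582.0 220.1 size 61.1 14.7 ang 88.77
padjack h=23.2 ctr 445.5 225.2 size 60.9 16.6 ang 81.91
fixture ctr 519.4 -221.9 size 269.4 252.9 ang 2.66
fixtureplate ctr 519.5 -222.1 size 269.1 252.5 ang 2.65
tray ctr 509.4 221.8 size 154.6 287.8 ang 83.82
box ctr 529.5 0.9 size 54.2 73.7 ang 88.58
red h=56.2 ctr 530.9 1.0 size 25.4 25.5 ang 88.51
strip [445. 200.] [[ 623.4 -279.2   25.5]] 110 h 26.7
strip [390. 204.] [[ 617.7 -159.1   25.5]] 110 h 25.4
strip [449. 235.] [[ 547.5 -283.2   25.5]] 108 h 25.9
strip [393. 239.] [[ 542.  -161.9   25.5]] 116 h 24.8
strip [451. 258.] [[ 497.4 -284.9   25.5]] 110 h 26.3
strip [395. 262.] [[ 492.1 -164.5   25.5]] 114 h 26.8
strip [454. 294.] [[ 421.6 -287.6   25.5]] 113 h 26.8
strip [399. 297.] [[ 416.  -168.6   25.5]] 113 h 27.1
pile [([630.6, 260.8, 76.2], 10), ([626.6, 174.8, 76.2], 10), ([536.2, 264.7, 76.2], 10), ([532.9, 178.6, 76.2], 12)]
pad [([497.8, 261.1, 21.7], 9), ([485.2, 175.4, 21.7], 9), ([404.9, 274.6, 21.7], 9), ([393.6, 188.8, 21.7], 11)]
```

View pics/crop1.png

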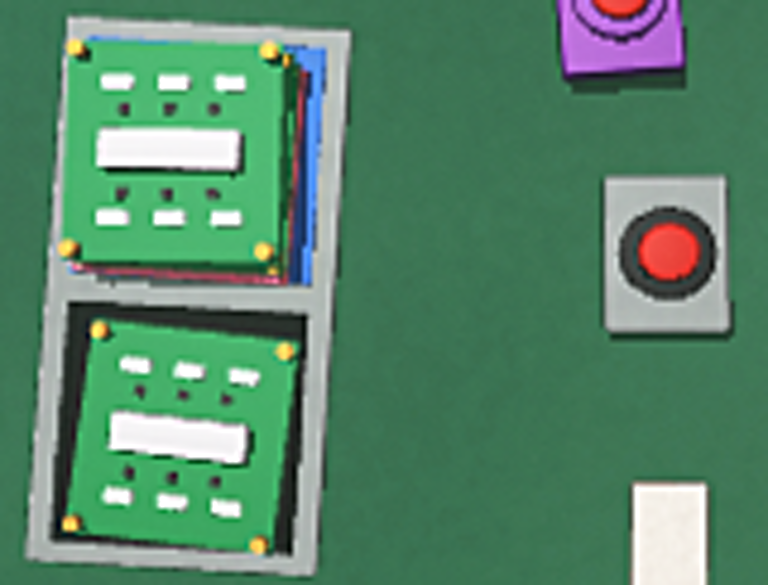

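The crop confirms the choice: the small grey box with the red button is at crop (668,250). Standoff tops at 77 mm mean three boards on the pink carrier, plus one board turned about -8° on the black pad, so four in all. I'll start moving to the pad board.

arm_command(steps=[{"dx": 0.61, "dy": -0.66, "dz": 0, "yaw": -0.95, "jaw": 1}, {"dx": 0.61, "dy": -0.66, "dz": 0, "yaw": -0.95, "jaw": 1}, {"dx": 0.61, "dy": -0.66, "dz": 0, "yaw": -0.95, "jaw": 1}, {"dx": 0.61, "dy": -0.66, "dz": 0, "yaw": -0.95, "jaw": 1}, {"dx": 0.61, "dy": -0.66, "dz": 0, "yaw": -0.95, "jaw": 1}])

```text
t: 0.6
ee_pos: [317.5, -348.6, 404.2]
ee_rot: [-180.0, -0.0, 64.2]
force: [1.1, 0.9, 0.1]
opening: 0.996
grasp_force: 0.0
```

```bash
cat > go.py <<'E'
import sys; from h import *
s=readout.observe(); p=np.array(s["ee_pos"]); psi=s["ee_rot"][2]
t=[float(a) for a in sys.argv[1:]]
for i in range(0,len(t),4):   # chained targets, each a call of its own
    x,y,z,q=t[i:i+4]; d=np.array([x,y,z])-p; a=np.radians(psi)
    print("dx %.3f dy %.3f dz %.3f yaw %.3f dist %.0f"%((d[0]*np.cos(a)+d[1]*np.sin(a))/300,(d[0]*np.sin(a)-d[1]*np.cos(a))/300,-d[2]/300,-(q-psi)/45,np.linalg.norm(d)))
    p=np.array([x,y,z]); psi=q
E
python3 go.py 365 -110 400 81.8 425 130 400 81.8 445.4 225 280 81.8
```

```text
dx 0.785 dy -0.204 dz 0.014 yaw -0.392 dist 243
dx 0.820 dy 0.084 dz -0.000 yaw -0.000 dist 247
dx 0.323 dy 0.022 dz 0.400 yaw -0.000 dist 154
```

arm_command(steps=[{"dx": 0.785, "dy": -0.204, "dz": 0.014, "yaw": -0.392, "jaw": 0.3}, {"dx": 0.785, "dy": -0.204, "dz": 0.014, "yaw": -0.392, "jaw": 0.3}, {"dx": 0.785, "dy": -0.204, "dz": 0.014, "yaw": -0.392, "jaw": 0.3}, {"dx": 0.785, "dy": -0.204, "dz": 0.014, "yaw": -0.392, "jaw": 0.3}, {"dx": 0.785, "dy": -0.204, "dz": 0.014, "yaw": -0.392, "jaw": 0.3}])

```text
t: 1.1
ee_pos: [365.7, -109.9, 400.2]
ee_rot: [-180.0, -0.0, 81.5]
force: [0.9, -0.8, 0.3]
opening: 0.649
grasp_force: 0.0
```

arm_command(steps=[{"dx": 0.82, "dy": 0.084, "jaw": 0.3}, {"dx": 0.82, "dy": 0.084, "jaw": 0.3}, {"dx": 0.82, "dy": 0.084, "jaw": 0.3}, {"dx": 0.82, "dy": 0.084, "jaw": 0.3}, {"dx": 0.82, "dy": 0.084, "jaw": 0.3}])

```text
invalid input at $.steps[0]: expected keys dx, dy, dz, yaw, jaw
```

arm_command(steps=[{"dx": 0.323, "dy": 0.022, "dz": 0.3, "jaw": 0.3}, {"dx": 0.323, "dy": 0.022, "dz": 0.3, "jaw": 0.3}, {"dx": 0.323, "dy": 0.022, "dz": 0.3, "jaw": 0.3}, {"dx": 0.323, "dy": 0.022, "dz": 0.3, "jaw": 0.3}])

```text
invalid input at $.steps[0]: expected keys dx, dy, dz, yaw, jaw
```

```bash
python3 - <<'E'
from m import *
s=readout.observe(); print(s["ee_pos"],s["ee_rot"],s["opening"])
c=vision.capture("wrist"); save(c,"pics/w1.png"); pickle.dump(c,open("w1.pkl","wb")); print(c["eye"],c["attitude"])
W=world(c).reshape(420,560,3); print(W[::60,::70,2].round())
E
python3 go.py 445.4 225 190 81.8
```

```text
[ 365.67020104 -109.89747303  400.18045601] [-1.79999037e+02 -2.54245323e-02  8.15266224e+01] 0.6492807486172091
[377.69917839 -35.36603239 368.03007007] [ 1.62631854e+02 -1.49902201e-02 -8.47737698e+00]
[[ -4.  -1.  -2.  -1.  -1.  -2.  -2. 368.]
 [ -2.  -2.  -1.  -2.  23.  -2.  40.  -3.]
 [ 15.  -3.  -1.  -0.  -0.  -1.  -1.  -0.]
 [ 12.  -1.  -1.  -2.  -1.  19.  18.  18.]
 [ -1.  -2.   1.  -2.  -0.  20.  18.  33.]
 [  0.  -1.   1. 256.  -1. 259.  29.  19.]
 [ -1. 300. 285. 306.  -0. 304. 285. 300.]]
dx 1.127 dy 0.104 dz 0.699 yaw -0.001 dist 399
```

View pics/w1.png

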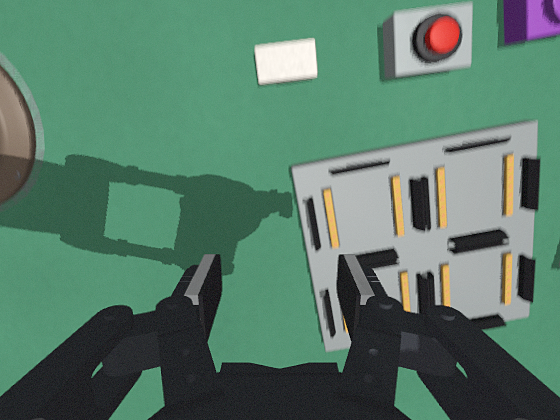

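The wrist view shows the fingers at (205,290) and (355,290) and the fixture at right. Every row needs all its keys, so I'll repeat the rejected moves in full.

arm_command(steps=[{"dx": 0.82, "dy": 0.084, "dz": 0, "yaw": 0, "jaw": 0.2}, {"dx": 0.82, "dy": 0.084, "dz": 0, "yaw": 0, "jaw": 0.2}, {"dx": 0.82, "dy": 0.084, "dz": 0, "yaw": 0, "jaw": 0.2}, {"dx": 0.82, "dy": 0.084, "dz": 0, "yaw": 0, "jaw": 0.2}, {"dx": 0.82, "dy": 0.084, "dz": 0, "yaw": 0, "jaw": 0.2}])

```text
t: 1.65
ee_pos: [427.3, 129.4, 400.4]
ee_rot: [180.0, 0.0, 81.6]
force: [0.3, -1.2, 0.6]
opening: 0.598
grasp_force: 0.0
```

arm_command(steps=[{"dx": 0.323, "dy": 0.022, "dz": 0.4, "yaw": 0, "jaw": 0.2}, {"dx": 0.323, "dy": 0.022, "dz": 0.4, "yaw": 0, "jaw": 0.2}, {"dx": 0.323, "dy": 0.022, "dz": 0.4, "yaw": 0, "jaw": 0.2}, {"dx": 0.323, "dy": 0.022, "dz": 0.4, "yaw": 0, "jaw": 0.2}, {"dx": 0.323, "dy": 0.022, "dz": 0.4, "yaw": 0, "jaw": 0.2}])

```text
t: 2.15
ee_pos: [447.3, 222.3, 278.6]
ee_rot: [-179.8, 0.2, 81.6]
force: [-0.5, -0.5, 0.6]
opening: 0.604
grasp_force: 0.0
```

```bash
cat > wr.py <<'E'
# wrist look: jack block near the expected place (x y htop), its pose
import sys; from m import *
x,y,h=map(float,sys.argv[1:4])
c=vision.capture("wrist"); save(c,"pics/w_last.png"); pickle.dump(c,open("w_last.pkl","wb"))
im=c["pixels"]; W=world(c).reshape(420,560,3); hsv=cv2.cvtColor(im,cv2.COLOR_RGB2HSV)
m=(hsv[...,1]<60)&(hsv[...,2]>170)&(abs(W[...,2]-h)<6)&(np.hypot(W[...,0]-x,W[...,1]-y)<60)
k,l,s,ct=cv2.connectedComponentsWithStats(m.astype(np.uint8))
if k>1:
    i=1+np.argmax(s[1:,4]); mm=l==i
    print("h",np.median(W[mm][:,2]).round(1)); rect(c,mm,np.median(W[mm][:,2]),"jack")
s=readout.observe(); print(s["ee_pos"].round(1),s["ee_rot"].round(2),s["opening"].round(3))
E
python3 wr.py 445 225 23
```

```text
h 21.7
jack ctr 446.6 225.9 size 60.6 17.0 ang 82.16Traceback (most recent call last):
  File "wr.py", line 11, in <module>
    s=readout.observe(); print(s["ee_pos"].round(1),s["ee_rot"].round(2),s["opening"].round(3))
                                                                         ^^^^^^^^^^^^^^^^^^
AttributeError: 'float' object has no attribute 'round'
```

View pics/w_last.png

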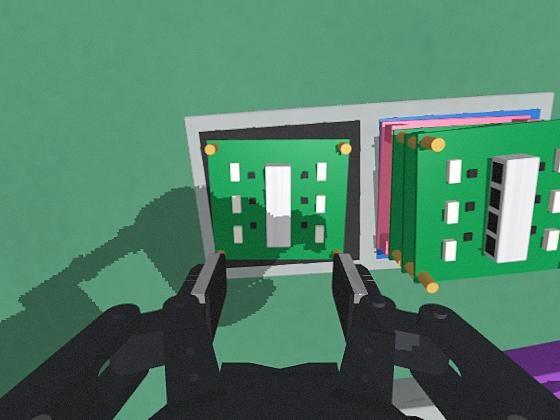

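Board on the pad: jack at pixels (265-290, 165-247), yaw as the top view gave, and the low parts beside it leave room for the fingers. The pile is at right (x>380). Going down to grip.

```bash
sed -i 's/s\["opening"\].round(3)/s["opening"]/' wr.py; python3 go.py 446 225.5 186 82
```

```text
dx 0.011 dy -0.009 dz 0.315 yaw -0.010 dist 94
```

arm_command(steps=[{"dx": 0.011, "dy": -0.009, "dz": 0.15, "yaw": -0.01, "jaw": -0.15}, {"dx": 0.011, "dy": -0.009, "dz": 0.25, "yaw": -0.01, "jaw": -0.15}, {"dx": 0.011, "dy": -0.009, "dz": 0.315, "yaw": -0.01, "jaw": -0.15}, {"dx": 0.011, "dy": -0.009, "dz": 0.315, "yaw": -0.01, "jaw": -0.15}, {"dx": 0.011, "dy": -0.009, "dz": 0.315, "yaw": -0.01, "jaw": -0.15}])

```text
t: 2.7
ee_pos: [447.1, 225.4, 188.1]
ee_rot: [179.8, -0.1, 81.9]
force: [0.8, -0.4, 0.5]
opening: 0.425
grasp_force: 0.0
```

arm_command(steps=[{"dx": 0, "dy": 0, "dz": 0, "yaw": 0, "jaw": -1}, {"dx": 0, "dy": 0, "dz": 0, "yaw": 0, "jaw": -1}, {"dx": 0, "dy": 0, "dz": 0, "yaw": 0, "jaw": -1}, {"dx": 0, "dy": 0, "dz": 0, "yaw": 0, "jaw": -1}, {"dx": 0, "dy": 0, "dz": 0, "yaw": 0, "jaw": -1}])

```text
t: 3.2
ee_pos: [447.4, 226.2, 188.7]
ee_rot: [179.8, -0.1, 82.0]
force: [0.0, -2.0, 6.2]
opening: 0.186
grasp_force: 59.5
```

arm_command(steps=[{"dx": 0, "dy": 0, "dz": -0.1, "yaw": 0, "jaw": -1}, {"dx": 0, "dy": 0, "dz": -0.25, "yaw": 0, "jaw": -1}, {"dx": 0, "dy": 0, "dz": -0.4, "yaw": 0, "jaw": -1}, {"dx": 0, "dy": 0, "dz": -0.5, "yaw": 0, "jaw": -1}, {"dx": 0, "dy": 0, "dz": -0.5, "yaw": 0, "jaw": -1}])

```text
t: 3.7
ee_pos: [448.3, 226.9, 342.9]
ee_rot: [179.3, -0.4, 82.0]
force: [0.2, 0.1, -1.3]
opening: 0.187
grasp_force: 59.1
```

arm_command(steps=[{"dx": -0.15, "dy": 0.02, "dz": 0, "yaw": -0.05, "jaw": -1}, {"dx": -0.3, "dy": 0.04, "dz": 0, "yaw": -0.1, "jaw": -1}, {"dx": -0.45, "dy": 0.06, "dz": 0, "yaw": -0.17, "jaw": -1}, {"dx": -0.6, "dy": 0.09, "dz": 0, "yaw": -0.236, "jaw": -1}, {"dx": -0.66, "dy": 0.1, "dz": 0, "yaw": -0.236, "jaw": -1}])

```text
t: 4.2
ee_pos: [447.2, 22.8, 335.6]
ee_rot: [-180.0, 0.1, 92.5]
force: [-0.6, 0.4, -1.8]
opening: 0.187
grasp_force: 59.1
```

```bash
python3 go.py 453.8 -165.8 300 92.6 453.8 -165.8 230 92.6; python3 -c "
from h import *;s=readout.observe();print(s['ee_pos'],s['force'],s['opening'],s['grasp_force'])"
```

```text
dx -0.629 dy -0.005 dz 0.119 yaw -0.002 dist 192
dx 0.000 dy 0.000 dz 0.233 yaw -0.000 dist 70
[447.17655498  22.75363607 335.56800772] [-0.56803485  0.36232445 -1.78278371] 0.1869363088787159 59.06267523765564
```

arm_command(steps=[{"dx": -0.15, "dy": -0.005, "dz": 0.03, "yaw": 0, "jaw": -1}, {"dx": -0.3, "dy": -0.005, "dz": 0.06, "yaw": 0, "jaw": -1}, {"dx": -0.45, "dy": -0.005, "dz": 0.1, "yaw": 0, "jaw": -1}, {"dx": -0.58, "dy": -0.005, "dz": 0.119, "yaw": 0, "jaw": -1}, {"dx": -0.629, "dy": -0.005, "dz": 0.119, "yaw": 0, "jaw": -1}])

```text
t: 4.7
ee_pos: [454.1, -165.6, 299.1]
ee_rot: [-179.9, 0.0, 92.4]
force: [0.0, 0.2, -1.4]
opening: 0.186
grasp_force: 59.0
```

arm_command(steps=[{"dx": 0, "dy": 0, "dz": 0.08, "yaw": 0, "jaw": -1}, {"dx": 0, "dy": 0, "dz": 0.12, "yaw": 0, "jaw": -1}, {"dx": 0, "dy": 0, "dz": 0.12, "yaw": 0, "jaw": -1}, {"dx": 0, "dy": 0, "dz": 0.12, "yaw": 0, "jaw": -1}])

```text
t: 5.1
ee_pos: [454.8, -162.0, 264.0]
ee_rot: [-179.9, -0.0, 92.7]
force: [0.8, -0.1, -0.6]
opening: 0.184
grasp_force: 59.0
```

```bash
cat > hold.py <<'E'
# wrist: standoffs (brass) of the held board, at height h -> centre, yaw;  plus strips of the fixture
import sys; from m import *
h=float(sys.argv[1])
c=vision.capture("wrist"); save(c,"pics/w_last.png"); im=c["pixels"]; W=world(c).reshape(420,560,3); hsv=cv2.cvtColor(im,cv2.COLOR_RGB2HSV)
g=(hsv[...,1]>100)&(hsv[...,0]>9)&(hsv[...,0]<30)&(hsv[...,2]>110)
k,l,s,ct=cv2.connectedComponentsWithStats(g.astype(np.uint8))
for i in range(1,k):
    if s[i,4]>30: print(ct[i].round(),s[i,2:].tolist(),"h",np.median(W[l==i][:,2]).round(1),"xy",np.median(W[l==i],0)[:2].round(1))
s=readout.observe(); print(s["ee_pos"].round(1),s["ee_rot"].round(2),s["opening"],s["force"].round(1))
E
python3 hold.py 95
```

```text
[174. 184.] [25, 23, 369] h 96.5 xy [ 407.7 -121.6]
[384. 183.] [24, 22, 343] h 96.0 xy [ 499.  -117.2]
[405. 222.] [24, 95, 1170] h 23.5 xy [ 542.4 -159.5]
[512. 223.] [34, 95, 1282] h 23.9 xy [ 617.5 -156.4]
[485. 341.] [19, 35, 396] h 25.1 xy [ 622.  -255.1]
[383. 394.] [11, 12, 52] h 25.3 xy [ 547.3 -310.4]
[ 455.2 -162.2  264.6] [179.98   0.    92.66] 0.18744552127839634 [-0.4 -0.5 -0.3]
```

View pics/w_last.png

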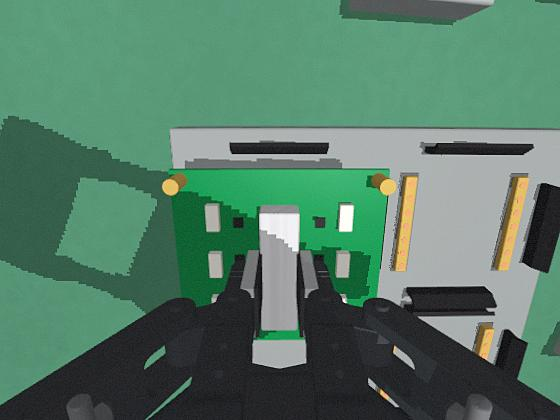

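The wrist view shows the held board (standoffs at (174,184) and (384,183)) square above the near-left nest, level in the grip. About 2 mm towards -y is left to correct, then down.

arm_command(steps=[{"dx": -0.007, "dy": 0, "dz": 0.05, "yaw": 0, "jaw": -1}, {"dx": -0.007, "dy": 0, "dz": 0.1, "yaw": 0, "jaw": -1}, {"dx": -0.007, "dy": 0, "dz": 0.14, "yaw": 0, "jaw": -1}, {"dx": -0.007, "dy": 0, "dz": 0.165, "yaw": 0, "jaw": -1}, {"dx": -0.007, "dy": 0, "dz": 0.165, "yaw": 0, "jaw": -1}])

```text
t: 5.65
ee_pos: [454.8, -164.5, 214.1]
ee_rot: [-179.9, -0.0, 92.6]
force: [-1.1, 1.0, -1.6]
opening: 0.189
grasp_force: 59.0
```

arm_command(steps=[{"dx": 0, "dy": 0, "dz": 0.01, "yaw": 0, "jaw": -1}, {"dx": 0, "dy": 0, "dz": 0.015, "yaw": 0, "jaw": -1}, {"dx": 0, "dy": 0, "dz": 0.02, "yaw": 0, "jaw": -1}, {"dx": 0, "dy": 0, "dz": 0.02, "yaw": 0, "jaw": -1}])

```text
t: 6.05
ee_pos: [455.5, -165.2, 209.3]
ee_rot: [179.9, 0.0, 92.6]
force: [-0.4, 0.4, 0.3]
opening: 0.19
grasp_force: 59.3
```

No side force, so the board is inside the guides. Now pushing down.

arm_command(steps=[{"dx": 0, "dy": 0, "dz": 0.007, "yaw": 0, "jaw": -1}, {"dx": 0, "dy": 0, "dz": 0.014, "yaw": 0, "jaw": -1}, {"dx": 0, "dy": 0, "dz": 0.02, "yaw": 0, "jaw": -1}, {"dx": 0, "dy": 0, "dz": 0.025, "yaw": 0, "jaw": -1}, {"dx": 0, "dy": 0, "dz": 0.025, "yaw": 0, "jaw": -1}])

```text
t: 6.55
ee_pos: [455.6, -165.2, 202.7]
ee_rot: [180.0, 0.0, 92.6]
force: [-3.1, 1.5, 10.9]
opening: 0.185
grasp_force: 60.5
```

arm_command(steps=[{"dx": 0, "dy": 0, "dz": 0.003, "yaw": 0, "jaw": -1}, {"dx": 0, "dy": 0, "dz": 0.006, "yaw": 0, "jaw": -1}, {"dx": 0, "dy": 0, "dz": 0.006, "yaw": 0, "jaw": -1}])

```text
t: 6.85
ee_pos: [455.8, -165.3, 202.6]
ee_rot: [-180.0, -0.0, 92.6]
force: [-7.5, 4.1, 25.4]
opening: 0.188
grasp_force: 62.2
```

arm_command(steps=[{"dx": 0, "dy": 0, "dz": 0, "yaw": 0, "jaw": -0.2}, {"dx": 0, "dy": 0, "dz": 0, "yaw": 0, "jaw": -0.2}, {"dx": 0, "dy": 0, "dz": -0.01, "yaw": 0, "jaw": -0.2}, {"dx": 0, "dy": 0, "dz": -0.1, "yaw": 0, "jaw": -0.2}, {"dx": 0, "dy": 0, "dz": -0.2, "yaw": 0, "jaw": -0.2}])

```text
t: 7.35
ee_pos: [454.2, -164.6, 258.6]
ee_rot: [-179.8, -0.1, 92.6]
force: [0.6, -0.3, -0.1]
opening: 0.399
grasp_force: 0.0
```

arm_command(steps=[{"dx": 0.05, "dy": 0, "dz": -0.15, "yaw": 0, "jaw": 0.2}, {"dx": 0.2, "dy": 0, "dz": -0.3, "yaw": 0, "jaw": 0.2}, {"dx": 0.35, "dy": 0, "dz": -0.4, "yaw": 0, "jaw": 0.2}, {"dx": 0.5, "dy": 0, "dz": -0.45, "yaw": 0, "jaw": 0.2}, {"dx": 0.6, "dy": 0, "dz": -0.45, "yaw": 0, "jaw": 0.2}])

```text
t: 7.85
ee_pos: [447.6, 16.2, 397.4]
ee_rot: [179.7, 0.0, 92.5]
force: [0.5, 0.7, -0.7]
opening: 0.602
grasp_force: 0.0
```

```bash
cat > top.py <<'E'
# top look: jacks & standoffs on fixture / pile
from m import *
c=vision.capture("top"); save(c,"pics/t_last.png"); pickle.dump(c,open("t_last.pkl","wb")); im=c["pixels"]; W=world(c).reshape(420,560,3); hsv=cv2.cvtColor(im,cv2.COLOR_RGB2HSV); zz=W[...,2]
g=(hsv[...,0]>45)&(hsv[...,0]<80)&(hsv[...,1]>110)&(hsv[...,2]>120)&(zz>5)&(W[...,0]>350)&(W[...,0]<680)&(W[...,1]<340)&(W[...,1]>-380)
k,l,s,ct=cv2.connectedComponentsWithStats(g.astype(np.uint8))
for i in range(1,k):
    if s[i,4]>500:
        P=W[l==i]; A=np.c_[P[:,:2]-P[:,:2].mean(0),np.ones(len(P))]; f=np.linalg.lstsq(A,P[:,2],rcond=None)[0]
        print("board tilt %.3f z=%.1f"%(np.hypot(*f[:2]),f[2])); rect(c,l==i,f[2],"board")
w=(hsv[...,1]<45)&(hsv[...,2]>215)&(zz>12)
k,l,s,ct=cv2.connectedComponentsWithStats(w.astype(np.uint8))
for i in range(1,k):
    p=np.median(W[l==i],0)
    if s[i,4]>120 and 350<p[0]<680 and -380<p[1]<340: rect(c,l==i,p[2],"white h=%.1f"%p[2])
r=readout.observe(); print(r["ee_pos"].round(1),r["ee_rot"].round(2),r["opening"],r["t"])
E
python3 top.py
```

```text
board tilt 0.261 z=64.5
board ctr 581.1 219.3 size 95.8 103.8 ang 87.81
board tilt 0.881 z=25.8
board ctr 455.6 -166.2 size 103.2 95.3 ang 2.59
white h=77.2 ctr 582.0 220.1 size 61.1 14.8 ang 88.77
white h=36.8 ctr 455.3 -168.4 size 16.8 57.6 ang 2.98
[446.8  21.1 397.1] [179.74  -0.33  92.73] 0.599972483788523 7.9
```

Board one is seated: its jack top is at 36.8 mm and it should be at 37. Next is the top board of the pile.

```bash
python3 go.py 583 220.5 330 87.6
```

```text
dx 0.642 dy 0.485 dz 0.224 yaw 0.114 dist 251
```

arm_command(steps=[{"dx": 0.14, "dy": 0.1, "dz": 0, "yaw": 0.114, "jaw": 0}, {"dx": 0.28, "dy": 0.21, "dz": 0.05, "yaw": 0.114, "jaw": 0}, {"dx": 0.42, "dy": 0.32, "dz": 0.1, "yaw": 0.114, "jaw": 0}, {"dx": 0.55, "dy": 0.42, "dz": 0.17, "yaw": 0.114, "jaw": 0}, {"dx": 0.642, "dy": 0.485, "dz": 0.224, "yaw": 0.114, "jaw": 0}])

```text
t: 8.4
ee_pos: [583.1, 212.8, 327.8]
ee_rot: [180.0, -0.0, 87.5]
force: [1.4, -0.6, 0.3]
opening: 0.499
grasp_force: 0.0
```

arm_command(steps=[{"dx": 0, "dy": 0, "dz": 0, "yaw": 0, "jaw": -0.15}, {"dx": 0, "dy": 0, "dz": 0, "yaw": 0, "jaw": -0.15}])

```text
t: 8.6
ee_pos: [581.5, 211.7, 325.9]
ee_rot: [-179.7, 0.1, 87.6]
force: [0.2, -0.0, 0.5]
opening: 0.424
grasp_force: 0.0
```

```bash
python3 wr.py 582 220 77;python3 go.py 583 220.5 242.5 87.6
```

```text
h 75.6
jack ctr 583.0 220.5 size 60.6 17.2 ang 88.3
[581.6 211.  327.5] [-1.7986e+02  7.0000e-02  8.7500e+01] 0.4270644309095157
dx 0.032 dy 0.003 dz 0.283 yaw -0.002 dist 86
```

arm_command(steps=[{"dx": 0.032, "dy": 0.003, "dz": 0.12, "yaw": -0.005, "jaw": -0.15}, {"dx": 0.032, "dy": 0.003, "dz": 0.2, "yaw": -0.005, "jaw": -0.15}, {"dx": 0.032, "dy": 0.003, "dz": 0.26, "yaw": -0.005, "jaw": -0.15}, {"dx": 0.032, "dy": 0.003, "dz": 0.28, "yaw": -0.005, "jaw": -0.15}, {"dx": 0.032, "dy": 0.003, "dz": 0.28, "yaw": -0.005, "jaw": -0.15}])

```text
t: 9.15
ee_pos: [582.9, 219.6, 245.1]
ee_rot: [-180.0, 0.0, 87.6]
force: [-0.3, -0.3, 0.8]
opening: 0.429
grasp_force: 0.0
```

arm_command(steps=[{"dx": 0, "dy": 0, "dz": 0, "yaw": 0, "jaw": -1}, {"dx": 0, "dy": 0, "dz": 0, "yaw": 0, "jaw": -1}, {"dx": 0, "dy": 0, "dz": 0, "yaw": 0, "jaw": -1}, {"dx": 0, "dy": 0, "dz": 0, "yaw": 0, "jaw": -1}, {"dx": 0, "dy": 0, "dz": 0, "yaw": 0, "jaw": -1}])

```text
t: 9.65
ee_pos: [584.2, 220.8, 246.9]
ee_rot: [179.8, -0.0, 87.7]
force: [-1.8, -1.8, 6.7]
opening: 0.179
grasp_force: 59.0
```

arm_command(steps=[{"dx": 0, "dy": 0, "dz": -0.05, "yaw": 0, "jaw": -1}, {"dx": 0, "dy": 0, "dz": -0.15, "yaw": 0, "jaw": -1}, {"dx": 0, "dy": 0, "dz": -0.27, "yaw": 0, "jaw": -1}, {"dx": 0, "dy": 0, "dz": -0.35, "yaw": 0, "jaw": -1}, {"dx": 0, "dy": 0, "dz": -0.35, "yaw": 0, "jaw": -1}])

```text
t: 10.15
ee_pos: [585.0, 221.6, 355.5]
ee_rot: [179.4, -0.2, 87.7]
force: [1.1, -0.3, -1.1]
opening: 0.176
grasp_force: 58.8
```

arm_command(steps=[{"dx": -0.15, "dy": 0, "dz": 0, "yaw": -0.05, "jaw": -1}, {"dx": -0.3, "dy": 0, "dz": 0, "yaw": -0.109, "jaw": -1}, {"dx": -0.45, "dy": 0, "dz": 0, "yaw": -0.109, "jaw": -1}, {"dx": -0.6, "dy": 0, "dz": 0, "yaw": -0.109, "jaw": -1}, {"dx": -0.7, "dy": 0, "dz": 0, "yaw": -0.109, "jaw": -1}])

```text
t: 10.65
ee_pos: [573.7, 8.5, 348.2]
ee_rot: [-179.9, 0.0, 92.5]
force: [1.6, 0.7, -1.0]
opening: 0.179
grasp_force: 58.8
```

arm_command(steps=[{"dx": -0.15, "dy": 0, "dz": 0, "yaw": 0, "jaw": -1}, {"dx": -0.3, "dy": 0, "dz": 0, "yaw": 0, "jaw": -1}, {"dx": -0.45, "dy": 0, "dz": 0, "yaw": 0, "jaw": -1}, {"dx": -0.56, "dy": 0, "dz": 0.02, "yaw": 0, "jaw": -1}, {"dx": -0.56, "dy": 0, "dz": 0.05, "yaw": 0, "jaw": -1}])

```text
t: 11.15
ee_pos: [582.2, -160.9, 334.1]
ee_rot: [180.0, 0.1, 92.3]
force: [-0.0, 0.7, -0.6]
opening: 0.18
grasp_force: 58.8
```

```bash
python3 hold.py 0; python3 go.py 580.8 -159.5 262 92.6
```

```text
[183. 145.] [12, 10, 91] h 35.1 xy [ 502.5 -120.7]
[ 73. 146.] [17, 10, 122] h 33.3 xy [ 409.7 -125.1]
[233. 158.] [10, 13, 125] h 23.4 xy [ 542.3 -131.1]
[320. 158.] [9, 13, 116] h 23.9 xy [ 617.1 -127.8]
[177. 179.] [24, 22, 339] h 162.0 xy [ 535.7 -119.5]
[381. 179.] [24, 21, 329] h 161.8 xy [ 627.1 -115.8]
[ 91. 240.] [15, 13, 109] h 32.7 xy [ 413.1 -210.5]
[116. 302.] [19, 58, 570] h 25.4 xy [ 424.5 -280.2]
[ 581.2 -158.6  331.6] [-1.7979e+02 -9.0000e-02  9.2380e+01] 0.1831289351576616 [-1.4  0.3 -2.1]
dx -0.003 dy -0.001 dz 0.232 yaw -0.005 dist 70
```

arm_command(steps=[{"dx": -0.003, "dy": 0, "dz": 0.1, "yaw": -0.007, "jaw": -1}, {"dx": -0.003, "dy": 0, "dz": 0.18, "yaw": -0.007, "jaw": -1}, {"dx": -0.003, "dy": 0, "dz": 0.232, "yaw": -0.007, "jaw": -1}, {"dx": -0.003, "dy": 0, "dz": 0.232, "yaw": -0.007, "jaw": -1}, {"dx": -0.003, "dy": 0, "dz": 0.232, "yaw": -0.007, "jaw": -1}])

```text
t: 11.7
ee_pos: [582.5, -156.9, 264.8]
ee_rot: [-180.0, -0.0, 93.0]
force: [0.3, 0.2, -1.1]
opening: 0.177
grasp_force: 58.8
```

```bash
python3 hold.py 0; python3 go.py 580.8 -159.5 210 92.6
```

```text
[ 12. 164.] [25, 15, 247] h 32.3 xy [ 410.1 -125.1]
[154. 164.] [19, 14, 184] h 34.8 xy [ 503. -121.]
[176. 179.] [24, 22, 345] h 92.9 xy [ 535.2 -115.8]
[381. 179.] [24, 22, 327] h 92.8 xy [ 626.5 -111. ]
[ 40. 281.] [22, 18, 205] h 31.4 xy [ 413.4 -210.4]
[167. 283.] [15, 19, 174] h 33.2 xy [ 506.6 -205.5]
[ 71. 340.] [21, 40, 514] h 25.4 xy [ 424.2 -266.3]
[163. 350.] [7, 12, 51] h 25.4 xy [ 497.9 -271.2]
[ 583.  -157.3  265.9] [1.7992e+02 2.0000e-02 9.2950e+01] 0.17944172665887756 [-0.  -0.3 -0.9]
dx -0.007 dy -0.008 dz 0.186 yaw 0.008 dist 56
```

arm_command(steps=[{"dx": -0.007, "dy": -0.007, "dz": 0.05, "yaw": 0.006, "jaw": -1}, {"dx": -0.007, "dy": -0.007, "dz": 0.1, "yaw": 0.006, "jaw": -1}, {"dx": -0.007, "dy": -0.007, "dz": 0.14, "yaw": 0.006, "jaw": -1}, {"dx": -0.007, "dy": -0.007, "dz": 0.165, "yaw": 0.006, "jaw": -1}, {"dx": -0.007, "dy": -0.007, "dz": 0.165, "yaw": 0.006, "jaw": -1}])

```text
t: 12.25
ee_pos: [579.5, -159.7, 213.5]
ee_rot: [-179.8, -0.1, 92.6]
force: [-0.0, 0.4, -1.6]
opening: 0.176
grasp_force: 58.8
```

arm_command(steps=[{"dx": 0, "dy": 0, "dz": 0.01, "yaw": 0, "jaw": -1}, {"dx": 0, "dy": 0, "dz": 0.015, "yaw": 0, "jaw": -1}, {"dx": 0, "dy": 0, "dz": 0.02, "yaw": 0, "jaw": -1}, {"dx": 0, "dy": 0, "dz": 0.02, "yaw": 0, "jaw": -1}])

```text
t: 12.65
ee_pos: [580.7, -160.1, 210.7]
ee_rot: [180.0, 0.0, 92.6]
force: [-2.4, -0.2, 4.0]
opening: 0.18
grasp_force: 59.5
```

arm_command(steps=[{"dx": 0, "dy": 0, "dz": 0.007, "yaw": 0, "jaw": -1}, {"dx": 0, "dy": 0, "dz": 0.014, "yaw": 0, "jaw": -1}, {"dx": 0, "dy": 0, "dz": 0.02, "yaw": 0, "jaw": -1}, {"dx": 0, "dy": 0, "dz": 0.027, "yaw": 0, "jaw": -1}, {"dx": 0, "dy": 0, "dz": 0.027, "yaw": 0, "jaw": -1}])

```text
t: 13.15
ee_pos: [581.1, -160.2, 206.8]
ee_rot: [-179.9, -0.0, 92.7]
force: [-9.7, 4.0, 28.5]
opening: 0.175
grasp_force: 62.6
```

arm_command(steps=[{"dx": 0, "dy": 0, "dz": 0.003, "yaw": 0, "jaw": -1}, {"dx": 0, "dy": 0, "dz": 0.003, "yaw": 0, "jaw": -1}])

```text
t: 13.35
ee_pos: [581.2, -160.2, 206.8]
ee_rot: [-179.9, -0.0, 92.7]
force: [-11.8, 4.0, 32.3]
opening: 0.176
grasp_force: 63.2
```

The grip was taken about 4 mm higher this time (169.9 mm above the jack top), so 206.8 mm is the seated height. Release and check.

arm_command(steps=[{"dx": 0, "dy": 0, "dz": -0.01, "yaw": 0, "jaw": -0.2}, {"dx": 0, "dy": 0, "dz": -0.01, "yaw": 0, "jaw": -0.2}, {"dx": 0, "dy": 0, "dz": -0.02, "yaw": 0, "jaw": -0.2}, {"dx": 0, "dy": 0, "dz": -0.1, "yaw": 0, "jaw": -0.2}, {"dx": 0, "dy": 0, "dz": -0.25, "yaw": 0, "jaw": -0.2}])

```text
t: 13.85
ee_pos: [578.2, -159.2, 271.4]
ee_rot: [-179.5, -0.2, 92.6]
force: [-0.3, 0.3, 0.0]
opening: 0.403
grasp_force: 0.0
```

arm_command(steps=[{"dx": 0.05, "dy": 0, "dz": -0.15, "yaw": 0.1, "jaw": 0}, {"dx": 0.2, "dy": 0, "dz": -0.25, "yaw": 0.1, "jaw": 0}, {"dx": 0.35, "dy": 0, "dz": -0.3, "yaw": 0.1, "jaw": 0}, {"dx": 0.5, "dy": 0, "dz": -0.3, "yaw": 0.1, "jaw": 0}, {"dx": 0.65, "dy": 0, "dz": -0.3, "yaw": 0.1, "jaw": 0}])

```text
t: 14.35
ee_pos: [571.5, 36.4, 366.3]
ee_rot: [179.9, -0.0, 88.1]
force: [0.3, 0.0, -0.2]
opening: 0.502
grasp_force: 0.0
```

```bash
python3 - <<'E'
s=open("top.py").read()
s=s.replace("P=W[l==i];","P=W[l==i]; P=P[abs(P[:,2]-np.percentile(P[:,2],60))<3];")
s=s.replace("r=readout","""g=(hsv[...,1]>100)&(hsv[...,0]>10)&(hsv[...,0]<30)&(hsv[...,2]>120)&(W[...,1]>100)&(W[...,0]<680)&(W[...,0]>350)
k,l,s,ct=cv2.connectedComponentsWithStats(g.astype(np.uint8))
for i in range(1,k):
    if s[i,4]>5: print("brass px",ct[i].round(),s[i,4],"xyz",np.percentile(W[l==i],60,axis=0).round(1))
r=readout""")
open("top.py","w").write(s)
E
python3 top.py
```

```text
board tilt 0.002 z=23.1
board ctr 580.8 -160.3 size 103.2 96.1 ang 3.15
board tilt 0.001 z=46.4
board ctr 579.6 217.1 size 96.1 103.9 ang 86.89
board tilt 0.000 z=23.3
board ctr 455.5 -166.5 size 103.5 96.1 ang 2.59
white h=37.0 ctr 580.2 -160.6 size 17.3 60.5 ang 2.87
white h=60.2 ctr 580.6 217.4 size 60.9 18.0 ang 86.47
white h=37.3 ctr 455.4 -166.7 size 60.0 17.0 ang 88.93
brass px [198. 202.] 10 xyz [630.4 258.4  58.3]
brass px [238. 203.] 9 xyz [624.2 171.9  59.7]
brass px [196. 245.] 8 xyz [536.2 263.   60.3]
brass px [236. 247.] 11 xyz [532.3 177.2  60.4]
[570.6  42.3 365.6] [-179.98   -0.36   88.29] 0.5013390720262425 14.4
```

Both boards are seated and level (surface at 23 mm, tilt ≤0.002). Next is the second board of the pile: yaw -3.3°, jack top at 60 mm.

```bash
python3 go.py 581.8 218.2 300 86.6
```

```text
dx 0.587 dy 0.020 dz 0.219 yaw 0.038 dist 188
```

arm_command(steps=[{"dx": 0.15, "dy": 0.01, "dz": 0.05, "yaw": 0.038, "jaw": -0.1}, {"dx": 0.3, "dy": 0.02, "dz": 0.12, "yaw": 0.038, "jaw": -0.1}, {"dx": 0.45, "dy": 0.02, "dz": 0.18, "yaw": 0.038, "jaw": -0.15}, {"dx": 0.587, "dy": 0.02, "dz": 0.219, "yaw": 0.038, "jaw": -0.15}, {"dx": 0.587, "dy": 0.02, "dz": 0.219, "yaw": 0.038, "jaw": -0.15}])

```text
t: 14.9
ee_pos: [581.9, 214.8, 296.6]
ee_rot: [-179.8, -0.0, 86.7]
force: [0.1, -0.2, 0.5]
opening: 0.43
grasp_force: 0.0
```

arm_command(steps=[{"dx": 0, "dy": 0, "dz": 0, "yaw": 0, "jaw": -0.15}, {"dx": 0, "dy": 0, "dz": 0, "yaw": 0, "jaw": -0.15}, {"dx": 0, "dy": 0, "dz": 0, "yaw": 0, "jaw": -0.15}])

```text
t: 15.2
ee_pos: [583.6, 209.2, 300.3]
ee_rot: [180.0, 0.0, 86.3]
force: [-1.0, 0.0, -0.2]
opening: 0.426
grasp_force: 0.0
```

```bash
python3 wr.py 581 218 60;python3 go.py 581.8 218.2 224 86.6
```

```text
h 58.6
jack ctr 581.3 218.1 size 60.7 17.5 ang 86.7
[583.6 209.2 300.5] [ 1.7995e+02 -1.0000e-02  8.6310e+01] 0.42159309861550226
dx 0.029 dy -0.008 dz 0.255 yaw -0.006 dist 77
```

arm_command(steps=[{"dx": 0.029, "dy": -0.007, "dz": 0.1, "yaw": -0.006, "jaw": -0.15}, {"dx": 0.029, "dy": -0.007, "dz": 0.18, "yaw": -0.006, "jaw": -0.15}, {"dx": 0.029, "dy": -0.007, "dz": 0.23, "yaw": -0.006, "jaw": -0.15}, {"dx": 0.029, "dy": -0.007, "dz": 0.255, "yaw": -0.006, "jaw": -0.15}, {"dx": 0.029, "dy": -0.007, "dz": 0.255, "yaw": -0.006, "jaw": -0.15}])

```text
t: 15.75
ee_pos: [581.4, 218.8, 222.5]
ee_rot: [-179.9, 0.0, 86.6]
force: [-0.2, -0.6, -0.8]
opening: 0.428
grasp_force: 0.0
```

arm_command(steps=[{"dx": 0, "dy": 0, "dz": 0, "yaw": 0, "jaw": -1}, {"dx": 0, "dy": 0, "dz": 0, "yaw": 0, "jaw": -1}, {"dx": 0, "dy": 0, "dz": 0, "yaw": 0, "jaw": -1}, {"dx": 0, "dy": 0, "dz": 0, "yaw": 0, "jaw": -1}, {"dx": 0, "dy": 0, "dz": 0, "yaw": 0, "jaw": -1}])

```text
t: 16.25
ee_pos: [582.4, 219.7, 224.8]
ee_rot: [179.8, -0.0, 86.7]
force: [0.2, -1.0, 5.9]
opening: 0.185
grasp_force: 60.1
```

arm_command(steps=[{"dx": 0, "dy": 0, "dz": -0.05, "yaw": 0, "jaw": -1}, {"dx": 0, "dy": 0, "dz": -0.15, "yaw": 0, "jaw": -1}, {"dx": 0, "dy": 0, "dz": -0.3, "yaw": 0, "jaw": -1}, {"dx": 0, "dy": 0, "dz": -0.4, "yaw": 0, "jaw": -1}, {"dx": 0, "dy": 0, "dz": -0.4, "yaw": 0, "jaw": -1}])

```text
t: 16.75
ee_pos: [583.5, 220.2, 350.1]
ee_rot: [179.4, -0.2, 86.7]
force: [1.2, 0.4, -0.2]
opening: 0.186
grasp_force: 59.4
```

arm_command(steps=[{"dx": -0.15, "dy": 0.01, "dz": 0, "yaw": -0.05, "jaw": -1}, {"dx": -0.3, "dy": 0.02, "dz": 0, "yaw": -0.131, "jaw": -1}, {"dx": -0.45, "dy": 0.03, "dz": 0, "yaw": -0.131, "jaw": -1}, {"dx": -0.61, "dy": 0.04, "dz": 0, "yaw": -0.131, "jaw": -1}, {"dx": -0.77, "dy": 0.046, "dz": 0, "yaw": -0.131, "jaw": -1}])

```text
t: 17.25
ee_pos: [581.1, -13.4, 342.2]
ee_rot: [-179.9, -0.0, 92.6]
force: [0.5, 0.5, -1.3]
opening: 0.186
grasp_force: 59.4
```

arm_command(steps=[{"dx": -0.16, "dy": -0.005, "dz": 0, "yaw": 0, "jaw": -1}, {"dx": -0.32, "dy": -0.01, "dz": 0, "yaw": 0, "jaw": -1}, {"dx": -0.48, "dy": -0.015, "dz": 0, "yaw": 0, "jaw": -1}, {"dx": -0.64, "dy": -0.02, "dz": 0, "yaw": 0, "jaw": -1}, {"dx": -0.8, "dy": -0.026, "dz": 0, "yaw": 0, "jaw": -1}])

```text
t: 17.75
ee_pos: [584.2, -253.5, 342.0]
ee_rot: [-179.9, -0.1, 92.6]
force: [0.9, 0.1, -0.5]
opening: 0.187
grasp_force: 59.4
```

arm_command(steps=[{"dx": -0.03, "dy": 0, "dz": 0.1, "yaw": 0, "jaw": -1}, {"dx": -0.04, "dy": 0, "dz": 0.1, "yaw": 0, "jaw": -1}, {"dx": -0.04, "dy": 0, "dz": 0.1, "yaw": 0, "jaw": -1}, {"dx": -0.04, "dy": 0, "dz": 0.1, "yaw": 0, "jaw": -1}])

```text
t: 18.15
ee_pos: [585.8, -262.9, 313.6]
ee_rot: [-180.0, -0.0, 92.6]
force: [-1.0, 0.2, -0.6]
opening: 0.19
grasp_force: 59.4
```

```bash
python3 hold.py 0; python3 go.py 585.7 -280.5 245 92.6
```

```text
[35.  5.] [24, 12, 167] h 32.3 xy [ 410.3 -126.6]
[167.   3.] [16, 10, 81] h 32.5 xy [ 503.8 -123.4]
[212.   3.] [13, 9, 61] h 30.7 xy [ 534.3 -121.9]
[176. 128.] [14, 11, 110] h 35.2 xy [ 506.7 -207.3]
[217. 127.] [11, 10, 90] h 35.5 xy [ 537.5 -205.3]
[341. 127.] [12, 10, 86] h 35.4 xy [ 629.9 -201. ]
[ 55. 128.] [20, 10, 115] h 34.8 xy [ 413.4 -211. ]
[173. 196.] [25, 84, 499] h 143.4 xy [ 537.6 -223.9]
[385. 185.] [25, 22, 334] h 146.6 xy [ 630.6 -218.6]
[ 87. 216.] [25, 79, 950] h 25.5 xy [ 424.9 -284.5]
[ 586.1 -262.9  314.1] [179.96  -0.    92.67] 0.1869241699798719 [-0.6  0.2 -0.5]
dx -0.059 dy -0.004 dz 0.230 yaw 0.002 dist 71
```

arm_command(steps=[{"dx": -0.03, "dy": -0.002, "dz": 0.05, "yaw": 0, "jaw": -1}, {"dx": -0.059, "dy": -0.003, "dz": 0.15, "yaw": 0, "jaw": -1}, {"dx": -0.059, "dy": -0.003, "dz": 0.2, "yaw": 0, "jaw": -1}, {"dx": -0.059, "dy": -0.003, "dz": 0.23, "yaw": 0, "jaw": -1}, {"dx": -0.059, "dy": -0.003, "dz": 0.23, "yaw": 0, "jaw": -1}])

```text
t: 18.7
ee_pos: [584.9, -280.9, 242.3]
ee_rot: [-179.8, -0.1, 92.6]
force: [-0.9, -0.6, -1.5]
opening: 0.187
grasp_force: 59.4
```

arm_command(steps=[{"dx": 0, "dy": 0, "dz": 0, "yaw": 0, "jaw": -1}, {"dx": 0, "dy": 0, "dz": 0, "yaw": 0, "jaw": -1}, {"dx": 0, "dy": 0, "dz": 0, "yaw": 0, "jaw": -1}])

```text
t: 19.0
ee_pos: [586.2, -281.9, 245.7]
ee_rot: [179.9, 0.1, 92.6]
force: [0.1, 0.0, -0.6]
opening: 0.187
grasp_force: 59.4
```

```bash
python3 go.py 585.7 -280.5 208 92.6
```

```text
dx 0.005 dy -0.001 dz 0.126 yaw 0.000 dist 38
```

Board on strips would be at about 207 mm and seated at about 201.8 mm.

arm_command(steps=[{"dx": 0.004, "dy": -0.001, "dz": 0.05, "yaw": 0, "jaw": -1}, {"dx": 0.004, "dy": -0.001, "dz": 0.09, "yaw": 0, "jaw": -1}, {"dx": 0.004, "dy": -0.001, "dz": 0.115, "yaw": 0, "jaw": -1}, {"dx": 0.004, "dy": -0.001, "dz": 0.126, "yaw": 0, "jaw": -1}, {"dx": 0.004, "dy": -0.001, "dz": 0.126, "yaw": 0, "jaw": -1}])

```text
t: 19.5
ee_pos: [584.9, -280.4, 205.5]
ee_rot: [-179.9, -0.0, 92.6]
force: [-0.1, -0.2, -1.4]
opening: 0.189
grasp_force: 59.4
```

arm_command(steps=[{"dx": 0, "dy": 0, "dz": 0.006, "yaw": 0, "jaw": -1}, {"dx": 0, "dy": 0, "dz": 0.012, "yaw": 0, "jaw": -1}, {"dx": 0, "dy": 0, "dz": 0.018, "yaw": 0, "jaw": -1}, {"dx": 0, "dy": 0, "dz": 0.023, "yaw": 0, "jaw": -1}, {"dx": 0, "dy": 0, "dz": 0.023, "yaw": 0, "jaw": -1}])

```text
t: 20.0
ee_pos: [585.5, -280.7, 201.8]
ee_rot: [-180.0, -0.0, 92.6]
force: [-4.8, 2.3, 10.0]
opening: 0.185
grasp_force: 60.7
```

arm_command(steps=[{"dx": 0, "dy": 0, "dz": 0.004, "yaw": 0, "jaw": -1}, {"dx": 0, "dy": 0, "dz": 0.008, "yaw": 0, "jaw": -1}, {"dx": 0, "dy": 0, "dz": 0.008, "yaw": 0, "jaw": -1}])

```text
t: 20.3
ee_pos: [585.7, -280.8, 201.7]
ee_rot: [-179.9, -0.0, 92.6]
force: [-7.7, 4.2, 20.5]
opening: 0.189
grasp_force: 62.0
```

arm_command(steps=[{"dx": 0, "dy": 0, "dz": -0.01, "yaw": 0, "jaw": -0.2}, {"dx": 0, "dy": 0, "dz": -0.01, "yaw": 0, "jaw": -0.2}, {"dx": 0, "dy": 0, "dz": -0.02, "yaw": 0, "jaw": -0.2}, {"dx": 0, "dy": 0, "dz": -0.1, "yaw": 0, "jaw": -0.2}, {"dx": 0, "dy": 0, "dz": -0.25, "yaw": 0, "jaw": -0.2}])

```text
t: 20.8
ee_pos: [583.1, -279.4, 267.8]
ee_rot: [-179.5, -0.3, 92.6]
force: [-0.1, 0.3, 0.4]
opening: 0.399
grasp_force: 0.0
```

arm_command(steps=[{"dx": 0.05, "dy": 0, "dz": -0.15, "yaw": 0.1, "jaw": 0}, {"dx": 0.2, "dy": 0, "dz": -0.25, "yaw": 0.1, "jaw": 0}, {"dx": 0.35, "dy": 0, "dz": -0.3, "yaw": 0.1, "jaw": 0}, {"dx": 0.5, "dy": 0, "dz": -0.3, "yaw": 0.1, "jaw": 0}, {"dx": 0.65, "dy": 0, "dz": -0.3, "yaw": 0.1, "jaw": 0}])

```text
t: 21.3
ee_pos: [576.4, -84.3, 363.2]
ee_rot: [179.9, 0.0, 88.1]
force: [0.0, 0.5, -0.2]
opening: 0.5
grasp_force: 0.0
```

arm_command(steps=[{"dx": 0.15, "dy": 0, "dz": 0, "yaw": 0, "jaw": -0.1}, {"dx": 0.3, "dy": 0, "dz": 0, "yaw": 0, "jaw": -0.1}, {"dx": 0.4, "dy": 0, "dz": 0, "yaw": 0, "jaw": -0.1}, {"dx": 0.4, "dy": 0, "dz": 0, "yaw": 0, "jaw": -0.15}])

```text
t: 21.7
ee_pos: [580.2, 37.8, 361.8]
ee_rot: [-180.0, -0.1, 88.4]
force: [-0.8, -0.7, -1.2]
opening: 0.426
grasp_force: 0.0
```

```bash
python3 top.py
```

```text
board tilt 0.001 z=23.1
board ctr 585.2 -282.8 size 103.9 96.0 ang 2.47
board tilt 0.001 z=23.1
board ctr 580.7 -160.3 size 103.4 96.0 ang 2.84
board tilt 0.002 z=29.4
board ctr 577.8 218.1 size 94.9 102.5 ang 85.04
board tilt 0.002 z=23.2
board ctr 455.5 -166.5 size 103.5 96.1 ang 2.59
white h=36.8 ctr 585.1 -282.4 size 17.1 60.7 ang 2.6
white h=36.8 ctr 580.2 -160.8 size 17.3 60.7 ang 2.87
white h=43.0 ctr 578.2 218.2 size 61.1 18.6 ang 85.93
white h=36.7 ctr 455.4 -166.9 size 60.0 17.0 ang 88.93
brass px [200. 203.] 7 xyz [627.9 258.   43.3]
brass px [239. 205.] 9 xyz [621.6 171.6  44.5]
brass px [197. 246.] 10 xyz [534.6 264.6  42.6]
brass px [236. 248.] 11 xyz [528.5 179.1  44.4]
[580.3  36.  361.8] [-1.7997e+02  1.0000e-02  8.8300e+01] 0.4193053784793249 21.75
```

Three boards are seated and level. The last pile board is at (578.2, 218.2), yaw about -4°, jack top 43 mm.

```bash
python3 go.py 579.3 219 290 86
```

```text
dx 0.610 dy -0.021 dz 0.239 yaw 0.051 dist 197
```

arm_command(steps=[{"dx": 0.15, "dy": -0.01, "dz": 0.05, "yaw": 0.051, "jaw": -0.15}, {"dx": 0.3, "dy": -0.02, "dz": 0.12, "yaw": 0.051, "jaw": -0.15}, {"dx": 0.45, "dy": -0.02, "dz": 0.18, "yaw": 0.051, "jaw": -0.15}, {"dx": 0.58, "dy": -0.02, "dz": 0.239, "yaw": 0.051, "jaw": -0.15}, {"dx": 0.61, "dy": -0.02, "dz": 0.239, "yaw": 0.051, "jaw": -0.15}])

```text
t: 22.25
ee_pos: [579.4, 219.1, 287.2]
ee_rot: [-179.7, 0.1, 85.9]
force: [0.5, -0.3, -0.6]
opening: 0.427
grasp_force: 0.0
```

arm_command(steps=[{"dx": 0, "dy": 0, "dz": 0, "yaw": 0, "jaw": -0.15}, {"dx": 0, "dy": 0, "dz": 0, "yaw": 0, "jaw": -0.15}, {"dx": 0, "dy": 0, "dz": 0, "yaw": 0, "jaw": -0.15}])

```text
t: 22.55
ee_pos: [581.2, 215.5, 291.4]
ee_rot: [179.9, 0.0, 85.7]
force: [-0.5, 0.1, 0.3]
opening: 0.42
grasp_force: 0.0
```

```bash
python3 wr.py 578.5 218 43;python3 go.py 579.3 219 207.5 86
```

```text
h 41.6
jack ctr 579.0 218.9 size 60.6 17.5 ang 86.05
[581.2 215.6 291.5] [179.92  -0.    85.67] 0.4229446557412317
dx 0.011 dy -0.007 dz 0.280 yaw -0.007 dist 84
```

arm_command(steps=[{"dx": 0.011, "dy": -0.006, "dz": 0.1, "yaw": -0.007, "jaw": -0.15}, {"dx": 0.011, "dy": -0.006, "dz": 0.18, "yaw": -0.007, "jaw": -0.15}, {"dx": 0.011, "dy": -0.006, "dz": 0.25, "yaw": -0.007, "jaw": -0.15}, {"dx": 0.011, "dy": -0.006, "dz": 0.28, "yaw": -0.007, "jaw": -0.15}, {"dx": 0.011, "dy": -0.006, "dz": 0.28, "yaw": -0.007, "jaw": -0.15}])

```text
t: 23.1
ee_pos: [578.5, 219.5, 205.5]
ee_rot: [-179.9, 0.1, 86.0]
force: [0.5, 0.2, -0.3]
opening: 0.427
grasp_force: 0.0
```

arm_command(steps=[{"dx": 0, "dy": 0, "dz": 0, "yaw": 0, "jaw": -1}, {"dx": 0, "dy": 0, "dz": 0, "yaw": 0, "jaw": -1}, {"dx": 0, "dy": 0, "dz": 0, "yaw": 0, "jaw": -1}, {"dx": 0, "dy": 0, "dz": 0, "yaw": 0, "jaw": -1}, {"dx": 0, "dy": 0, "dz": 0, "yaw": 0, "jaw": -1}])

```text
t: 23.6
ee_pos: [579.9, 220.8, 208.2]
ee_rot: [179.8, -0.0, 86.1]
force: [-0.2, -1.4, 6.2]
opening: 0.188
grasp_force: 60.6
```

arm_command(steps=[{"dx": 0, "dy": 0, "dz": -0.05, "yaw": 0, "jaw": -1}, {"dx": 0, "dy": 0, "dz": -0.15, "yaw": 0, "jaw": -1}, {"dx": 0, "dy": 0, "dz": -0.3, "yaw": 0, "jaw": -1}, {"dx": 0, "dy": 0, "dz": -0.43, "yaw": 0, "jaw": -1}, {"dx": 0, "dy": 0, "dz": -0.43, "yaw": 0, "jaw": -1}])

```text
t: 24.1
ee_pos: [581.4, 221.7, 343.5]
ee_rot: [179.3, -0.3, 86.1]
force: [0.8, -0.2, -0.5]
opening: 0.186
grasp_force: 59.8
```

arm_command(steps=[{"dx": -0.15, "dy": -0.03, "dz": 0, "yaw": -0.05, "jaw": -1}, {"dx": -0.3, "dy": -0.06, "dz": 0, "yaw": -0.144, "jaw": -1}, {"dx": -0.45, "dy": -0.09, "dz": 0, "yaw": -0.144, "jaw": -1}, {"dx": -0.61, "dy": -0.12, "dz": 0, "yaw": -0.144, "jaw": -1}, {"dx": -0.77, "dy": -0.148, "dz": 0, "yaw": -0.144, "jaw": -1}])

```text
t: 24.6
ee_pos: [517.5, -8.0, 334.9]
ee_rot: [-179.9, -0.0, 92.6]
force: [1.3, -0.9, -0.3]
opening: 0.188
grasp_force: 59.8
```

arm_command(steps=[{"dx": -0.15, "dy": -0.04, "dz": 0, "yaw": 0, "jaw": -1}, {"dx": -0.3, "dy": -0.08, "dz": 0, "yaw": 0, "jaw": -1}, {"dx": -0.46, "dy": -0.13, "dz": 0, "yaw": 0, "jaw": -1}, {"dx": -0.62, "dy": -0.17, "dz": 0, "yaw": 0, "jaw": -1}, {"dx": -0.758, "dy": -0.218, "dz": 0, "yaw": 0, "jaw": -1}])

```text
t: 25.1
ee_pos: [462.8, -238.7, 335.2]
ee_rot: [-180.0, -0.0, 92.6]
force: [-0.4, -0.5, -1.6]
opening: 0.187
grasp_force: 59.8
```

arm_command(steps=[{"dx": -0.03, "dy": 0, "dz": 0.1, "yaw": 0, "jaw": -1}, {"dx": -0.04, "dy": 0, "dz": 0.1, "yaw": 0, "jaw": -1}, {"dx": -0.04, "dy": 0, "dz": 0.1, "yaw": 0, "jaw": -1}, {"dx": -0.04, "dy": 0, "dz": 0.1, "yaw": 0, "jaw": -1}])

```text
t: 25.5
ee_pos: [464.8, -248.1, 306.0]
ee_rot: [180.0, -0.0, 92.6]
force: [-0.6, -0.2, -1.8]
opening: 0.185
grasp_force: 59.7
```

```bash
python3 hold.py 0; python3 go.py 460 -285.8 245 92.6
```

```text
[202.  30.] [14, 15, 132] h 35.2 xy [ 408.6 -126.4]
[341.  29.] [11, 15, 103] h 35.4 xy [ 501.4 -122. ]
[388.  28.] [11, 12, 103] h 35.5 xy [ 532.7 -120. ]
[519.  33.] [23, 15, 175] h 33.9 xy [ 624.6 -115.8]
[380.  33.] [7, 10, 33] h 26.7 xy [ 529.8 -121.7]
[209. 156.] [12, 11, 100] h 35.1 xy [ 412.3 -211.2]
[334. 156.] [11, 11, 89] h 35.4 xy [ 504.6 -207. ]
[376. 155.] [14, 11, 104] h 35.1 xy [ 535.5 -205. ]
[497. 156.] [19, 11, 138] h 34.2 xy [ 628.5 -200.7]
[174. 185.] [25, 22, 369] h 138.9 xy [ 418.1 -208.2]
[384. 186.] [25, 22, 350] h 138.7 xy [ 509.5 -204.1]
[487. 201.] [18, 12, 134] h 33.5 xy [ 629.4 -237. ]
[467. 295.] [16, 15, 117] h 32.6 xy [ 633.6 -321.9]
[ 465.  -248.   306.4] [1.7995e+02 2.0000e-02 9.2670e+01] 0.1865559815530854 [ 0.3  0.4 -0.9]
dx -0.125 dy -0.023 dz 0.205 yaw 0.002 dist 72
```

arm_command(steps=[{"dx": -0.06, "dy": -0.012, "dz": 0.03, "yaw": 0, "jaw": -1}, {"dx": -0.125, "dy": -0.022, "dz": 0.1, "yaw": 0, "jaw": -1}, {"dx": -0.125, "dy": -0.022, "dz": 0.205, "yaw": 0, "jaw": -1}, {"dx": -0.125, "dy": -0.022, "dz": 0.205, "yaw": 0, "jaw": -1}, {"dx": -0.125, "dy": -0.022, "dz": 0.205, "yaw": 0, "jaw": -1}])

```text
t: 26.05
ee_pos: [459.8, -285.7, 244.3]
ee_rot: [-179.9, -0.1, 92.7]
force: [0.2, -0.4, -1.0]
opening: 0.188
grasp_force: 59.7
```

arm_command(steps=[{"dx": 0, "dy": 0, "dz": 0, "yaw": 0, "jaw": -1}, {"dx": 0, "dy": 0, "dz": 0, "yaw": 0, "jaw": -1}, {"dx": 0, "dy": 0, "dz": 0, "yaw": 0, "jaw": -1}])

```text
t: 26.35
ee_pos: [460.2, -286.7, 245.5]
ee_rot: [179.9, 0.1, 92.6]
force: [0.2, -0.4, -1.5]
opening: 0.189
grasp_force: 59.7
```

```bash
python3 go.py 460 -285.8 208 92.6
```

```text
dx 0.003 dy -0.001 dz 0.125 yaw 0.001 dist 38
```

arm_command(steps=[{"dx": 0.002, "dy": 0, "dz": 0.05, "yaw": 0, "jaw": -1}, {"dx": 0.002, "dy": 0, "dz": 0.09, "yaw": 0, "jaw": -1}, {"dx": 0.002, "dy": 0, "dz": 0.115, "yaw": 0, "jaw": -1}, {"dx": 0.002, "dy": 0, "dz": 0.125, "yaw": 0, "jaw": -1}, {"dx": 0.002, "dy": 0, "dz": 0.125, "yaw": 0, "jaw": -1}])

```text
t: 26.85
ee_pos: [459.2, -285.8, 205.6]
ee_rot: [-179.9, -0.1, 92.6]
force: [0.4, 0.4, -1.5]
opening: 0.185
grasp_force: 59.8
```

arm_command(steps=[{"dx": 0, "dy": 0, "dz": 0.006, "yaw": 0, "jaw": -1}, {"dx": 0, "dy": 0, "dz": 0.012, "yaw": 0, "jaw": -1}, {"dx": 0, "dy": 0, "dz": 0.018, "yaw": 0, "jaw": -1}, {"dx": 0, "dy": 0, "dz": 0.023, "yaw": 0, "jaw": -1}, {"dx": 0, "dy": 0, "dz": 0.023, "yaw": 0, "jaw": -1}])

```text
t: 27.35
ee_pos: [459.9, -286.3, 202.1]
ee_rot: [-180.0, -0.0, 92.6]
force: [-5.0, 3.2, 15.3]
opening: 0.186
grasp_force: 61.8
```

arm_command(steps=[{"dx": 0, "dy": 0, "dz": 0.004, "yaw": 0, "jaw": -1}, {"dx": 0, "dy": 0, "dz": 0.007, "yaw": 0, "jaw": -1}, {"dx": 0, "dy": 0, "dz": 0.007, "yaw": 0, "jaw": -1}])

```text
t: 27.65
ee_pos: [460.0, -286.4, 202.0]
ee_rot: [-179.9, -0.0, 92.6]
force: [-8.8, 5.9, 29.8]
opening: 0.187
grasp_force: 63.4
```

Seated at the expected 202 mm. Now to release, retreat over the bay and look.

arm_command(steps=[{"dx": 0, "dy": 0, "dz": -0.01, "yaw": 0, "jaw": -0.2}, {"dx": 0, "dy": 0, "dz": -0.01, "yaw": 0, "jaw": -0.2}, {"dx": 0, "dy": 0, "dz": -0.02, "yaw": 0, "jaw": -0.2}, {"dx": 0, "dy": 0, "dz": -0.1, "yaw": 0, "jaw": -0.2}, {"dx": 0, "dy": 0, "dz": -0.25, "yaw": 0, "jaw": -0.2}])

```text
t: 28.15
ee_pos: [457.7, -284.8, 269.2]
ee_rot: [-179.6, -0.3, 92.6]
force: [0.6, -0.1, -0.4]
opening: 0.396
grasp_force: 0.0
```

arm_command(steps=[{"dx": 0.05, "dy": 0.03, "dz": -0.15, "yaw": 0.1, "jaw": 0}, {"dx": 0.2, "dy": 0.1, "dz": -0.25, "yaw": 0.1, "jaw": 0}, {"dx": 0.35, "dy": 0.15, "dz": -0.3, "yaw": 0.1, "jaw": 0}, {"dx": 0.5, "dy": 0.2, "dz": -0.3, "yaw": 0.1, "jaw": 0}, {"dx": 0.65, "dy": 0.25, "dz": -0.3, "yaw": 0.1, "jaw": 0}])

```text
t: 28.65
ee_pos: [525.8, -88.4, 363.7]
ee_rot: [179.8, 0.0, 88.0]
force: [1.0, 0.1, -0.5]
opening: 0.499
grasp_force: 0.0
```

arm_command(steps=[{"dx": 0.15, "dy": 0.03, "dz": 0, "yaw": 0, "jaw": 0}, {"dx": 0.3, "dy": 0.06, "dz": 0, "yaw": 0, "jaw": 0}, {"dx": 0.43, "dy": 0.1, "dz": 0, "yaw": 0, "jaw": 0}, {"dx": 0.43, "dy": 0.1, "dz": 0, "yaw": 0, "jaw": 0}])

```text
t: 29.05
ee_pos: [560.3, 42.3, 362.2]
ee_rot: [179.9, -0.1, 88.4]
force: [0.7, 0.8, 0.2]
opening: 0.5
grasp_force: 0.0
```

```bash
cat > car.py <<'E'
# pink carrier in the top view: posts and grip
from m import *
c=pickle.load(open("t_last.pkl","rb")); im=c["pixels"]; W=world(c).reshape(420,560,3); hsv=cv2.cvtColor(im,cv2.COLOR_RGB2HSV)
reg=(W[...,1]>100)&(W[...,1]<340)&(W[...,0]>330)&(W[...,0]<700)
pink=(hsv[...,0]>155)&(hsv[...,0]<179)&(hsv[...,1]>60)&reg
print("pink",pink.sum(),"heights",np.percentile(W[pink][:,2],[10,50,90]).round(1))
z=np.median(W[pink&(W[...,2]<18)][:,2]) if pink.any() else 10
x=rect(c,cv2.morphologyEx(pink.astype(np.uint8),cv2.MORPH_CLOSE,np.ones((15,15))),z,"plate z=%.1f"%z)
t=pink&(W[...,2]>z+9); k,l,s,ct=cv2.connectedComponentsWithStats(t.astype(np.uint8))
for i in range(1,k):
    if s[i,4]>8: print("post",ct[i].round(),s[i,4],np.median(W[l==i],0).round(1))
b=(hsv[...,2]<80)&(np.hypot(W[...,0]-x[0],W[...,1]-x[1])<40)&(W[...,2]>z+8)
if b.any(): rect(c,b,np.median(W[b][:,2]),"grip h=%.1f"%np.median(W[b][:,2]))
E
python3 top.py; python3 car.py; python3 -c "
import cv2;i=cv2.imread('pics/t_last.png')[180:325,170:500];cv2.imwrite('pics/t2.png',cv2.resize(i,None,fx=2.4,fy=2.4,interpolation=2))"
```

```text
board tilt 0.001 z=23.3
board ctr 585.2 -282.9 size 103.8 95.9 ang 2.32
board tilt 0.002 z=23.2
board ctr 580.7 -160.3 size 103.4 96.0 ang 2.84
board tilt 0.003 z=23.2
board ctr 459.5 -288.5 size 103.8 95.5 ang 2.57
board tilt 0.001 z=23.3
board ctr 455.5 -166.5 size 103.5 96.1 ang 2.59
white h=36.9 ctr 585.1 -282.4 size 17.1 60.7 ang 2.6
white h=37.0 ctr 580.2 -160.6 size 17.3 60.5 ang 2.87
white h=36.8 ctr 459.5 -288.1 size 59.9 17.0 ang 88.93
white h=37.2 ctr 455.4 -166.8 size 60.0 17.0 ang 88.93
white h=23.7 ctr 408.7 2.6 size 30.4 17.1 ang 88.97
[559.7  40.4 362. ] [-179.98    0.     88.34] 0.49960028333790096 29.1
pink 2097 heights [ 7.2 10.3 16.1]
plate z=10.0 ctr 555.3 203.3 size 138.0 146.4 ang 84.29
post [201. 205.] 31 [625.6 257.2  26.5]
post [239. 208.] 31 [616.9 173.3  26.5]
post [256. 225.] 30 [543.1 102.4 525.1]
post [215. 231.] 11 [567.4 226.7  23.5]
post [198. 246.] 34 [534.9 265.   25.5]
post [236. 249.] 33 [526.7 181.1  25.9]
grip h=24.9 ctr 568.8 196.1 size 0.0 8.8 ang 89.41
```

View pics/t2.png

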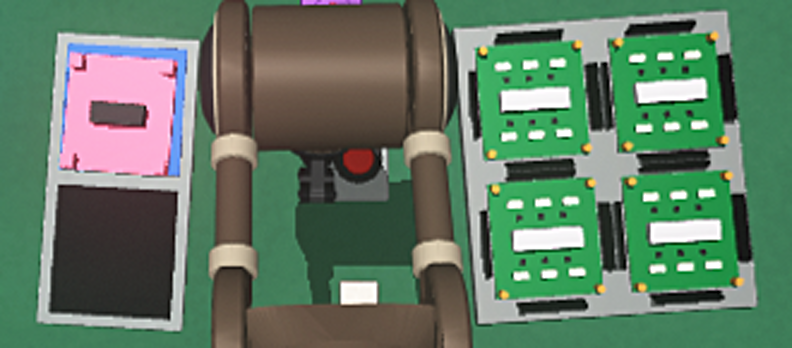

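The picture shows all four boards seated in the nests, the pink carrier on the blue bay with its grip at (117,112), and the black pad empty below it (corners (55,185) to (172,318)). I'll measure the pad and approach the carrier.

```bash
python3 - <<'E'
from m import *
c=pickle.load(open("t_last.pkl","rb")); im=c["pixels"]; W=world(c).reshape(420,560,3)
m=(im.max(2)<70)&(W[...,1]>150)&(W[...,1]<310)&(W[...,0]>360)&(W[...,0]<520)&(abs(W[...,2]-6)<6)
rect(c,m,6,"pad")
E
python3 go.py 577.3 220 270 84.7
```

```text
pad ctr 450.4 225.8 size 111.8 116.1 ang 85.67
dx 0.600 dy 0.041 dz 0.307 yaw 0.081 dist 203
```

arm_command(steps=[{"dx": 0.15, "dy": 0.02, "dz": 0.08, "yaw": 0.08, "jaw": -0.1}, {"dx": 0.3, "dy": 0.03, "dz": 0.15, "yaw": 0.08, "jaw": -0.1}, {"dx": 0.45, "dy": 0.04, "dz": 0.23, "yaw": 0.08, "jaw": -0.1}, {"dx": 0.6, "dy": 0.041, "dz": 0.307, "yaw": 0.08, "jaw": -0.1}, {"dx": 0.6, "dy": 0.041, "dz": 0.307, "yaw": 0.08, "jaw": -0.1}])

```text
t: 29.6
ee_pos: [576.0, 220.0, 266.2]
ee_rot: [-179.6, 0.1, 84.7]
force: [-0.9, -1.6, -0.2]
opening: 0.449
grasp_force: 0.0
```

arm_command(steps=[{"dx": 0, "dy": 0, "dz": 0, "yaw": 0, "jaw": -0.1}, {"dx": 0, "dy": 0, "dz": 0, "yaw": 0, "jaw": -0.1}, {"dx": 0, "dy": 0, "dz": 0, "yaw": 0, "jaw": -0.1}])

```text
t: 29.9
ee_pos: [578.4, 215.8, 271.6]
ee_rot: [179.9, -0.0, 84.4]
force: [-1.1, 0.1, -1.1]
opening: 0.45
grasp_force: 0.0
```

```bash
python3 go.py 577.3 220 190 84.7
python3 - <<'E'
from h import *
c=vision.capture("wrist"); save(c,"pics/w3.png")
E
```

```text
dx 0.014 dy -0.005 dz 0.272 yaw -0.007 dist 82
```

View pics/w3.png

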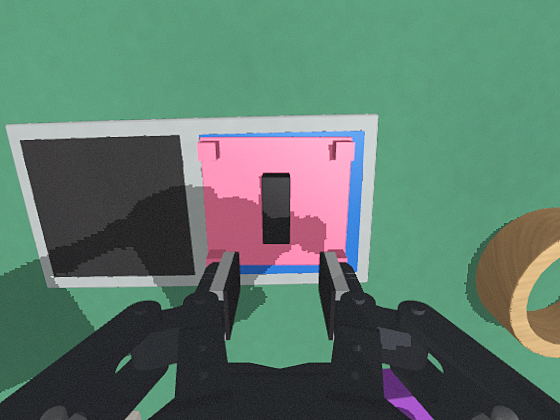

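The grip block at (276,208) is centred between the fingers and the carrier has not moved. Going down and gripping.

arm_command(steps=[{"dx": 0.014, "dy": -0.005, "dz": 0.1, "yaw": -0.007, "jaw": -0.1}, {"dx": 0.014, "dy": -0.005, "dz": 0.18, "yaw": -0.007, "jaw": -0.1}, {"dx": 0.014, "dy": -0.005, "dz": 0.24, "yaw": -0.007, "jaw": -0.1}, {"dx": 0.014, "dy": -0.005, "dz": 0.27, "yaw": -0.007, "jaw": -0.1}, {"dx": 0.014, "dy": -0.005, "dz": 0.27, "yaw": -0.007, "jaw": -0.1}])

```text
t: 30.45
ee_pos: [576.3, 220.9, 188.7]
ee_rot: [-179.9, 0.0, 84.7]
force: [0.5, 0.6, -0.3]
opening: 0.451
grasp_force: 0.0
```

arm_command(steps=[{"dx": 0, "dy": 0, "dz": 0, "yaw": 0, "jaw": -1}, {"dx": 0, "dy": 0, "dz": 0, "yaw": 0, "jaw": -1}, {"dx": 0, "dy": 0, "dz": 0, "yaw": 0, "jaw": -1}, {"dx": 0, "dy": 0, "dz": 0, "yaw": 0, "jaw": -1}, {"dx": 0, "dy": 0, "dz": 0, "yaw": 0, "jaw": -1}])

```text
t: 30.95
ee_pos: [577.6, 222.1, 191.1]
ee_rot: [179.8, -0.0, 84.8]
force: [0.1, -2.0, 6.1]
opening: 0.211
grasp_force: 61.0
```

arm_command(steps=[{"dx": 0, "dy": 0, "dz": -0.05, "yaw": 0, "jaw": -1}, {"dx": 0, "dy": 0, "dz": -0.15, "yaw": 0, "jaw": -1}, {"dx": 0, "dy": 0, "dz": -0.2, "yaw": 0, "jaw": -1}, {"dx": 0, "dy": 0, "dz": -0.2, "yaw": 0, "jaw": -1}])

```text
t: 31.35
ee_pos: [578.0, 222.6, 252.8]
ee_rot: [179.7, -0.2, 84.8]
force: [0.5, 0.2, -0.7]
opening: 0.21
grasp_force: 60.1
```

```bash
python3 go.py 451.5 226.5 250 85.7 451.5 226.5 191 85.7
```

```text
dx -0.025 dy -0.421 dz 0.009 yaw -0.020 dist 127
dx 0.000 dy 0.000 dz 0.197 yaw -0.000 dist 59
```

arm_command(steps=[{"dx": 0, "dy": -0.14, "dz": 0, "yaw": -0.02, "jaw": -1}, {"dx": -0.01, "dy": -0.28, "dz": 0, "yaw": -0.02, "jaw": -1}, {"dx": -0.02, "dy": -0.421, "dz": 0, "yaw": -0.02, "jaw": -1}, {"dx": -0.02, "dy": -0.421, "dz": 0, "yaw": -0.02, "jaw": -1}, {"dx": -0.02, "dy": -0.421, "dz": 0, "yaw": -0.02, "jaw": -1}])

```text
t: 31.85
ee_pos: [448.6, 227.3, 248.4]
ee_rot: [-179.9, 0.1, 85.8]
force: [-0.5, 1.0, -1.3]
opening: 0.214
grasp_force: 60.1
```

arm_command(steps=[{"dx": 0, "dy": 0, "dz": 0.08, "yaw": 0, "jaw": -1}, {"dx": 0, "dy": 0, "dz": 0.15, "yaw": 0, "jaw": -1}, {"dx": 0, "dy": 0, "dz": 0.18, "yaw": 0, "jaw": -1}, {"dx": 0, "dy": 0, "dz": 0.19, "yaw": 0, "jaw": -1}, {"dx": 0, "dy": 0, "dz": 0.19, "yaw": 0, "jaw": -1}])

```text
t: 32.35
ee_pos: [450.9, 227.4, 192.3]
ee_rot: [180.0, -0.0, 85.7]
force: [-0.4, -0.1, -0.2]
opening: 0.207
grasp_force: 60.1
```

arm_command(steps=[{"dx": 0, "dy": 0, "dz": 0.005, "yaw": 0, "jaw": -1}, {"dx": 0, "dy": 0, "dz": 0.005, "yaw": 0, "jaw": -1}, {"dx": 0, "dy": 0, "dz": 0.005, "yaw": 0, "jaw": -1}])

```text
t: 32.65
ee_pos: [450.6, 227.6, 191.6]
ee_rot: [179.9, -0.0, 85.7]
force: [-0.3, 0.3, -1.0]
opening: 0.209
grasp_force: 60.1
```

Within 0.5 mm of the pad, so I'll release and retreat towards the button.

arm_command(steps=[{"dx": 0, "dy": 0, "dz": 0.002, "yaw": 0, "jaw": -1}, {"dx": 0, "dy": 0, "dz": 0, "yaw": 0, "jaw": -0.1}, {"dx": 0, "dy": 0, "dz": -0.01, "yaw": 0, "jaw": -0.1}, {"dx": 0, "dy": 0, "dz": -0.05, "yaw": 0, "jaw": -0.1}, {"dx": 0, "dy": 0, "dz": -0.2, "yaw": 0, "jaw": -0.1}])

```text
t: 33.15
ee_pos: [447.8, 226.4, 248.2]
ee_rot: [-179.5, 0.3, 85.7]
force: [0.1, 0.2, -0.4]
opening: 0.448
grasp_force: 0.0
```

arm_command(steps=[{"dx": -0.1, "dy": 0.02, "dz": -0.1, "yaw": 0, "jaw": -1}, {"dx": -0.2, "dy": 0.04, "dz": -0.2, "yaw": 0, "jaw": -1}, {"dx": -0.3, "dy": 0.06, "dz": -0.2, "yaw": 0, "jaw": -1}, {"dx": -0.4, "dy": 0.08, "dz": -0.2, "yaw": 0, "jaw": -1}, {"dx": -0.4, "dy": 0.08, "dz": -0.2, "yaw": 0, "jaw": -1}])

```text
t: 33.65
ee_pos: [465.7, 103.5, 312.5]
ee_rot: [179.9, 0.0, 85.5]
force: [0.2, 1.1, 0.3]
opening: 0.001
grasp_force: 0.0
```

```bash
python3 top.py; python3 car.py
```

```text
board tilt 0.002 z=23.2
board ctr 585.2 -282.7 size 103.9 95.7 ang 2.47
board tilt 0.003 z=23.2
board ctr 580.6 -160.3 size 103.5 96.3 ang 2.65
board tilt 0.002 z=23.2
board ctr 459.5 -288.5 size 103.8 95.5 ang 2.57
board tilt 0.001 z=23.1
board ctr 455.5 -166.5 size 103.5 96.1 ang 2.59
white h=37.0 ctr 585.0 -282.4 size 16.8 60.5 ang 2.61
white h=36.5 ctr 580.3 -160.8 size 17.0 60.5 ang 2.61
white h=36.7 ctr 459.5 -288.2 size 59.8 17.0 ang 88.93
white h=36.7 ctr 455.4 -166.8 size 60.0 17.0 ang 88.94
[465.5 104.7 312.2] [ 1.799e+02 -3.000e-02  8.552e+01] 0.00040354878856572383 33.7
pink 944 heights [ 7.5 10.5 25.1]
plate z=10.1 ctr 450.8 227.8 size 99.4 110.2 ang 85.52
post [198. 262.] 36 [499.  263.8  25.5]
post [210. 293.] 13 [457.4 166.3 476.7]
post [213. 305.] 11 [444.8 163.3 474.5]
post [195. 305.] 34 [407.3 271.3  25.5]
grip h=26.2 ctr 452.0 243.1 size 8.7 17.3 ang 88.91
```

Carrier is flat on the pad (plate top 10.1 mm) about 2 mm off centre, and all four boards are level. Now the small grey box's red button at (531, 1), top about 56 mm.

```bash
python3 go.py 531.8 1.3 245 85.5
```

```text
dx -0.326 dy 0.247 dz 0.224 yaw 0.000 dist 140
```

arm_command(steps=[{"dx": -0.12, "dy": 0.09, "dz": 0.03, "yaw": 0, "jaw": -1}, {"dx": -0.24, "dy": 0.18, "dz": 0.08, "yaw": 0, "jaw": -1}, {"dx": -0.326, "dy": 0.247, "dz": 0.15, "yaw": 0, "jaw": -1}, {"dx": -0.326, "dy": 0.247, "dz": 0.22, "yaw": 0, "jaw": -1}, {"dx": -0.326, "dy": 0.247, "dz": 0.22, "yaw": 0, "jaw": -1}])

```text
t: 34.2
ee_pos: [530.5, 3.0, 242.4]
ee_rot: [-179.6, -0.0, 85.6]
force: [-1.1, 0.3, 0.6]
opening: 0.005
grasp_force: 0.0
```

arm_command(steps=[{"dx": 0, "dy": 0, "dz": 0, "yaw": 0, "jaw": -1}, {"dx": 0, "dy": 0, "dz": 0, "yaw": 0, "jaw": -1}, {"dx": 0, "dy": 0, "dz": 0, "yaw": 0, "jaw": -1}])

```text
t: 34.5
ee_pos: [532.2, 3.7, 246.3]
ee_rot: [179.9, -0.0, 85.8]
force: [0.2, -0.2, -0.1]
opening: -0.001
grasp_force: 0.0
```

```bash
python3 go.py 531.8 1.3 232 85.5
python3 - <<'E'
from h import *
c=vision.capture("wrist"); save(c,"pics/w4.png")
E
```

```text
dx -0.008 dy -0.001 dz 0.048 yaw 0.006 dist 15
```

View pics/w4.png

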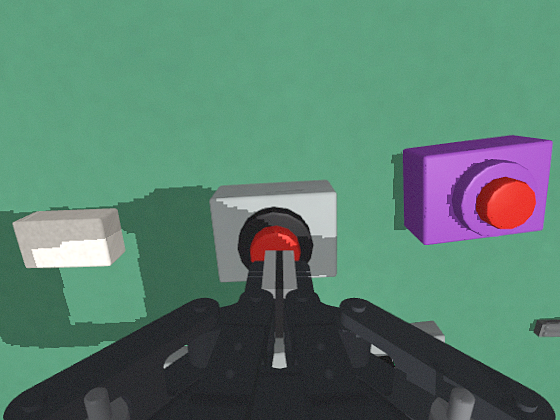

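The shut fingers hover over the red button at (275,245) on the small grey box, with the carton and the purple box clear on either side. Pressing now.

arm_command(steps=[{"dx": -0.007, "dy": 0, "dz": 0.03, "yaw": 0, "jaw": -1}, {"dx": -0.007, "dy": 0, "dz": 0.05, "yaw": 0, "jaw": -1}, {"dx": -0.007, "dy": 0, "dz": 0.06, "yaw": 0, "jaw": -1}, {"dx": -0.007, "dy": 0, "dz": 0.065, "yaw": 0, "jaw": -1}, {"dx": -0.007, "dy": 0, "dz": 0.065, "yaw": 0, "jaw": -1}])

```text
t: 35.05
ee_pos: [531.7, 0.8, 225.5]
ee_rot: [-180.0, -0.0, 85.7]
force: [-0.7, -0.1, 3.5]
opening: -0.004
grasp_force: 2.1
```

arm_command(steps=[{"dx": 0, "dy": 0, "dz": 0.008, "yaw": 0, "jaw": -1}, {"dx": 0, "dy": 0, "dz": 0.014, "yaw": 0, "jaw": -1}, {"dx": 0, "dy": 0, "dz": 0.018, "yaw": 0, "jaw": -1}, {"dx": 0, "dy": 0, "dz": 0.018, "yaw": 0, "jaw": -1}, {"dx": 0, "dy": 0, "dz": 0.018, "yaw": 0, "jaw": -1}])

```text
t: 35.55
ee_pos: [532.1, 0.8, 224.0]
ee_rot: [-179.9, 0.0, 85.7]
force: [-9.3, -0.1, 28.7]
opening: 0.002
grasp_force: 14.3
```

Hard stop at 28 N, so the button is fully down. Now to let go and retreat.

arm_command(steps=[{"dx": 0, "dy": 0, "dz": -0.05, "yaw": 0, "jaw": -1}, {"dx": 0, "dy": 0, "dz": -0.15, "yaw": 0, "jaw": -1}, {"dx": 0, "dy": 0, "dz": -0.3, "yaw": 0, "jaw": -1}, {"dx": 0, "dy": 0, "dz": -0.45, "yaw": 0, "jaw": -1}, {"dx": 0, "dy": 0, "dz": -0.45, "yaw": 0, "jaw": -1}])

```text
t: 36.05
ee_pos: [534.5, 0.5, 362.0]
ee_rot: [179.2, 0.0, 85.7]
force: [2.0, -0.8, -0.0]
opening: -0.003
grasp_force: 0.0
```

arm_command(steps=[{"dx": -0.1, "dy": -0.15, "dz": 0, "yaw": 0, "jaw": -1}, {"dx": -0.1, "dy": -0.3, "dz": 0, "yaw": 0, "jaw": -1}, {"dx": -0.1, "dy": -0.45, "dz": 0, "yaw": 0, "jaw": -1}, {"dx": -0.1, "dy": -0.5, "dz": 0, "yaw": 0, "jaw": -1}, {"dx": -0.1, "dy": -0.5, "dz": 0, "yaw": 0, "jaw": -1}])

```text
t: 36.55
ee_pos: [377.0, -17.6, 353.5]
ee_rot: [-179.8, -0.0, 85.7]
force: [0.9, 0.2, 0.2]
opening: 0.0
grasp_force: 0.0
```

```bash
python3 top.py | grep -v brass; python3 car.py | grep -E "plate|post"
python3 - <<'E'
from h import *
a=pickle.load(open("top0.pkl","rb"));c=pickle.load(open("t_last.pkl","rb"))
for d in(a,c):
    W=world(d).reshape(420,560,3); print("button z",np.median(W[243:249,315:322,2]).round(1))
E
```

```text
board tilt 0.003 z=23.1
board ctr 585.2 -282.7 size 103.9 95.8 ang 2.47
board tilt 0.005 z=23.2
board ctr 580.7 -160.5 size 103.4 95.7 ang 2.85
board tilt 0.003 z=23.0
board ctr 459.5 -288.5 size 103.9 95.5 ang 2.57
board tilt 0.003 z=23.2
board ctr 455.5 -166.5 size 103.5 96.1 ang 2.59
white h=36.9 ctr 585.1 -282.4 size 16.8 60.5 ang 2.6
white h=36.9 ctr 580.2 -160.2 size 16.9 59.5 ang 2.61
white h=37.0 ctr 459.5 -288.1 size 59.8 17.0 ang 88.93
white h=37.2 ctr 455.4 -166.7 size 59.9 17.0 ang 88.94
white h=24.2 ctr 389.7 3.1 size 30.3 55.6 ang 88.51
[378.9 -17.9 354.4] [-180.      0.     85.69] 3.365066937358925e-05 36.6
plate z=10.1 ctr 450.7 224.0 size 107.0 110.4 ang 85.55
post [198. 262.] 36 [499.  263.6  26.2]
post [236. 265.] 33 [492.  181.3  26.2]
post [212. 289.] 10 [441.1 233.2  27.4]
post [195. 305.] 34 [407.4 271.2  25.5]
post [234. 308.] 34 [399.7 187.   25.8]
button z 56.4
button z 56.8
```

View pics/t_last.png

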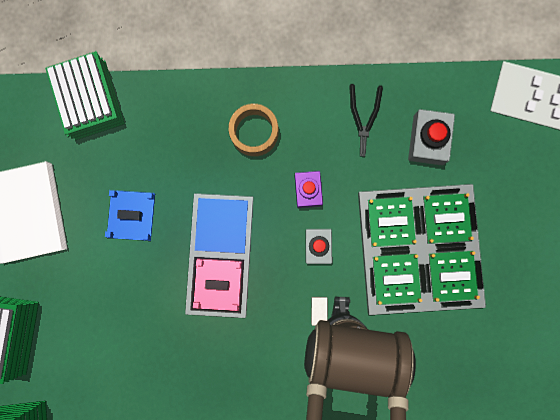

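The four boards are seated at (392,221), (449,217), (398,279) and (456,276). The carrier is on the pad at (217,285), the button is up at (319,246), and the bystanders have not moved. Handing in.

```bash
python3 -c "
from h import *
print(workorder.close_job())"
```

```text
the job is handed in; nothing more can be done
None
```

I handed the job in at about 37 s. The last top view shows all four boards seated level in the nests, the pink carrier flat on the black pad about 2 mm off centre, and the tape, pliers and carton unmoved. The red start button was pressed to its stop and is back up. The hand-in returned no verdict.

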